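Put the glue bowl away in the child-safe cupboard

TASK

Put the loose white glue bowl away in the small plywood cupboard: draw the door out until its hidden child-safety catch stops it, reach down through the gap at the top, hold the catch pressed down while you pull the door past it, and swing the door well open. Nest the bowl upright and fully home in its twin on the rack inside the door, then shut the door completely again so that the catch springs back. Leave the other things on the bench where they lie.

Things in the scene. Friction and masses are not known exactly. Their poses are not given: they have to be found in the camera images.
- bowl: the loose white stoneware glue bowl, upright on the bench among mug, bottle and sanding block; round about its z; origin: centre of its foot. 52 mm tall, 0.19-0.30 kg. Upper half (z 26-52): vertical band 108 mm outside diameter. At z 26 the outside steps in to 87 mm diameter (stacking shoulder) and tapers to the 60 mm foot
- bowl_rim (a point): centre of the bowl's mouth, level with its rim (52 mm above its foot). The rim is 8 mm thick with vertical faces: outside diameter 108, inside 92, hollow 24 mm deep at the wall. It can be pinched from above anywhere round it, one finger inside, one outside
- stored_bowl: the twin bowl, same shape and origin, standing loose on the rack inside the door and travelling with it (hidden while shut). Nested, the shoulder of the upper bowl rests on the rim of the lower: upper origin 26 mm above lower origin, same axis, some 2 mm side play. Same outside diameter: a finger outside the upper rim must end less than 26 mm below it
- cupboard: plywood bench cupboard on rubber feet, fixed, 190 deep (own x) x 300 wide (own y) x 220 mm tall, closed top; origin: centre of its underside; own -x is the front, wholly covered by one door. Its place and yaw vary
- door (a joint): angle of the cupboard door, rad: 0 shut; grows to 1.75 as it swings out about its vertical hinge line at the +y end of the front (left as seen from the robot). Stays where it is left (hinge friction 0.12 N m). The safety catch stops it at about 0.19
- door_hinge (a point): on the hinge line at the height of the door's top edge (220 mm), in the plane of its inner face. Axes turn with the door: +x normal to the door from outer to inner face (into the cupboard when shut); -y along the door from hinge to free edge; z up. Door: 300 mm along -y, 15 mm thick (x -15 to 0), from 10 to 220 mm above the bench
- door_handle (a point): middle of the handle's grip: a level steel bar 10 mm thick, 90 mm long, parallel to the door, 40 mm off its outer face, 24 mm below its top edge, 225 mm from the hinge line, on two 8 mm posts 38 mm either side of the middle; free from above. Axes as door_hinge
- catch (a joint): angle of the safety catch, rad: 0 at rest (up), grows to 0.60 as its arm is pressed down; springs back when let go. Past about 0.17 the hook passes under the strike. On shutting the door the hook's ramp rides under the strike by itself and snaps up behind it
- catch_pad (a point): middle of the top face of the catch's raised thumb rest: 30 mm along the door, 22-40 mm off its inner face (this point 31 mm), 20 mm below the door's top edge, 225 mm from the hinge line. Hidden when shut; with the door at the stop it shows from above in the gap, about 45 mm wide, between door and cupboard front. Axes turn with the catch
- catch_hook (a point): top of the upturned hook at the far end of the catch's white nylon arm. The arm pivots 4 mm inside the door's inner face, 14 mm below its top edge, and reaches 98 mm inward. Pressing the thumb rest 5-12 mm down (3-10 N) frees the hook; a finger in the gap can press it and draw the door out by its inner face at once
- strike (a point): middle of the lower edge of the strike, fixed under the cupboard's top panel, 26 mm below its top; it holds the hook when the door is drawn about 45 mm out. When the door has gone 30 mm (0.12 rad) beyond that stop with the catch held down, the hook is free. Axes as cupboard
- rack_floor (a point): middle of the floor of the plywood rack on the inside of the door, 100 mm above the bench, 140 mm from the hinge line, 65 mm off the inner face; the floor is 130 mm (off the door) x 124 mm (along it), with end cheeks 26 mm tall and a thin rail 20 mm above the floor along its outer side. Axes as door_hinge
- mug: bystander: white ceramic mug with handle, 85 mm tall, 76 mm across (rim radius 38 mm), loop handle out to 75 mm from the axis on its own +y side (origin: centre of its underside; z up)
- glue: bystander: round white glue bottle standing upright, 150 mm tall, 58 mm across (origin: centre of its underside; z up)
- sandblock: bystander: wooden sanding block with cork sole, 100 (own x) x 58 x 30 mm, lying flat (origin: centre of its underside; z up)
- plane: bystander: blue plastic hand plane, 160 (own x) x 50 mm, 60 mm tall (origin: centre of its underside; z up)
- clamp_a: bystander: red plastic spring clamp lying on its side, about 135 (own x) x 65 mm, 26 mm tall (origin: centre of its underside; z up)
- clamp_b: bystander: second clamp, the same as clamp_a (origin: centre of its underside; z up)
- square: bystander: steel combination square lying flat, blade 250 mm from -20 to +230 mm along own x, three-cornered head from -40 to 75 mm on its -y side, 19 mm tall (origin: centre of its underside; z up)
- tape: bystander: grey tape measure, 70 (own x) x 36 mm, 62 mm tall (origin: centre of its underside; z up)
Mind the look-alikes: they are no part of the job. What is shaped like the bowl but orange or turquoise is not meant.

How it is judged:
On the way, in this order (a step that is already met when the one before it is completed fails the run):
1. with the catch held down, the door is drawn past the point where the catch stops it (value of joint door between 0.23 and 0.6 rad and value of joint catch above 0.1 rad).
2. the door is swung well open (value of joint door above 0.9 rad), for 0.1 s.
3. the bowl is nested upright and fully home in its twin on the rack of the open door, and let go (z of bowl in the frame of stored_bowl between 0.022 and 0.03 m and horizontal distance between bowl and stored_bowl below 0.005 m and angle between each of bowl, stored_bowl's own z axis and vertical below 0.08 rad and height (world z) of stored_bowl between 0.095 and 0.106 m and linear speed of each of bowl, stored_bowl below 0.03 m/s and value of joint door above 0.5 rad and contact force between the fingers and bowl below 0.05 N), for 0.2 s.
At the end, for the whole second after the job is handed in: The door is shut (within 0.03 rad, about 9 mm at its free edge) with the catch sprung back up; both bowls are inside on the door rack at rest, upright within 5 degrees, the bowl fully home in its twin: 26 mm (+-4) above it and concentric within 5 mm (value of joint door below 0.03 rad and value of joint catch below 0.04 rad and z of bowl in the frame of stored_bowl between 0.022 and 0.03 m and horizontal distance between bowl and stored_bowl below 0.005 m and angle between each of bowl, stored_bowl's own z axis and vertical below 0.08 rad and height (world z) of stored_bowl between 0.095 and 0.106 m and linear speed of each of bowl, stored_bowl below 0.03 m/s and horizontal distance between stored_bowl and rack_floor below 0.02 m); the robot touches nothing.
It fails at once if one of the other things on the bench is shifted by more than 30 mm or tipped (distance of any of mug, glue, sandblock, plane, clamp_a, clamp_b, square, tape from where it was at the start of the episode above 0.03 m or angle between any of mug, glue, sandblock, plane, clamp_a, clamp_b, square, tape's own z axis and vertical above 0.4 rad).
It also fails if it takes over 72 s, if anything falls off the work surface, if the arm or the gripper's body presses on something with over 40 N, if the wrist force passes 120 N, or if a joint passes its speed limit or range.

ROBOT

A 7-joint arm with a two-finger parallel gripper is mounted at the origin on the work surface. World frame = base frame: x ahead of the robot, y to its left, z up, the work surface at z = 0. Lengths are in m, angles in rad, forces in N, time in s.
With the tool pointing down it reaches from about 0.425 to 0.875 m from the base axis. Payload 4.7 kg.
Tool frame: the origin (TCP) lies at the very end of the fingers, on their centre line; the grasp point (between the pads) lies 19 mm behind it; x points along the fingers, y is the direction in which the jaws open and shut, and the axes are right-handed (so a half turn about x gives the same grasp; the last joint's range is limited). The gripper opens to 87 mm and grips with 3 to 60 N. Pads are 19 mm wide; open, the fingers measure 117 mm over their backs; the gripper's body (75 mm by 190 mm) begins 51 mm behind the grasp point.
Start: joints at [-1.221, 0.321, -0.07, 1.45, 0.023, 1.371, -0.057], TCP at [0.214, 0.614, 0.223] pointing down, gripper open.
Joint ranges: [-2.86, 2.86], [-0.3, 2.09], [-1.38, 1.24], [0.06, 2.45], [-1.56, 4.7], [0.09, 2.05], [-2.69, 2.69]. Speed limits (rad/s): [2.57, 2.57, 3.14, 3.14, 3.14, 3.14, 3.14].

INTERFACE

Orientations are given as a rotation vector (axis times angle).
In Python, from bench import ctrl gives the robot as it stands.
- The arm moves only by the tool step_arm, never from a script. Its argument "increments" is one flat list of numbers, 6 for each row, row after row: the shift along the tool's x, y, z in cm, then the turn, a rotation vector about the tool's x, y, z in rad. In form: [tx, ty, tz, ax, ay, az, tx, ty, tz, ax, ay, az, ...]. A call has 1 to 12 rows; each row shifts and turns the commanded pose from where the row before left it, along the tool's axes as they then stand; what a row does not reach is not made up. A row lasts 1/8 s, in which the tool goes at most 62.5 mm and 10.7 degrees, less where a joint would pass 70% of its speed; a pose out of reach is approached as far as the arm can. A call with a gripper value outside its range is refused whole. "fingers" is the opening in per cent of the stroke, from 0 (shut) to 100 (fully open), set as the call begins (left out, the last holds). The fingers move at their own pace and stop on an object; "force" is the grip in N (left out, the last holds). Time passes only in rows, so rows that do not move let the fingers close. It gives the time, the measured TCP pose, the force and the opening at its end, in the units of the state.
- ctrl.get_state(): the state, without advancing time (a new reading comes with each control period).
- ctrl.get_image(name): name is "scene" or "top" or "wrist"; returns the picture (480x640x3 uint8, red, green, blue); there is no depth.
- ctrl.camera_params(name): a dict with "vertical_fov" (degrees; the focal length in pixels is half the picture's height over the tangent of half this angle, whatever the lens; pixels are square), "cx", "cy" (the principal point, pixels), "R" (3x3) and "t" (3): a world point X has camera coordinates R X + t. Camera axes: x right, y down, z forward; pixel columns grow to the right and rows downward; lengths in m; the calibration is good to about 2 mm. A picture is of the moment at which its call begins: read the wrist's pose just before it. camera_params takes no time and is no camera call; for the wrist camera it gives the pose at the moment of the call.
- ctrl.close_job(): hands the job in, once; it reports no verdict.
Trained networks look in the newest picture that a camera, given by its name, has taken for a name from the list of things; names that differ only in an ending like _2 or _b are one class to them, and where a whole thing is asked for, a point or a joint stands for the part that bears it (a point fixed in the world has none). Each returns a list of dicts, best first, with "score" (0 to 1); they miss things now and then, are a little off and sometimes report something else, mostly with a low value. They report only what shows in the picture. A call takes as long as a camera call. They do not tell look-alikes from the thing itself.
- ctrl.search_frame(camera, name): "xyz" ([x, y, z] in m, in the coordinates of the camera as it stood for that picture, good to about 4 mm: the middle of the surface that is visible of it).
- ctrl.silhouettes(camera, name): "pixels" (480x640 bool, what is visible of it).
- ctrl.spot_point(camera, name): "xyz" ([x, y, z] in m, in the coordinates of the camera as it stood for that picture, good to about 4 mm: a listed point, or the origin of a listed thing).
The state is a dict: "time": time; "joint_positions": joint angles; "qd": joint speeds; "joint_torque": joint torques, N m; "position": TCP position; "tool_rot": TCP orientation; "ft_force": force on the tool from outside, world axes, zero at the start; "torque": the same for the moment, N m; "grip_width": opening from 0.0 (shut) to 1.0 (fully open).
Only numpy, scipy, OpenCV 4.12 (cv2) and the standard library are available. Lean on these libraries where they do the work, as an engineer would, in place of code of your own. Each camera call takes 0.05 s, during which the arm holds its last target.

## Working session

There is one attempt and no reset: what is moved stays moved. The work goes in short steps, Python scripts to look and compute and a tool call to move; the robot and the scene stay as the last step left them, time stands still between calls to the robot, and variables do not carry over. Pictures are saved under pics/ and viewed, and the job is handed in when it is done.

Besides the shell and the picture viewer there is one more tool, called after ">>>" as name(argument=value, ...) on one line, values as JSON. step_arm: Moves the arm, as the interface text tells. Its arguments: {"type":"object","properties":{"increments":{"type":"array","items":{"type":"number"}},"fingers":{"type":"number"},"force":{"type":"number"}},"required":["increments"]}

```bash
ls; mkdir -p pics
python3 - <<'E'
from bench import ctrl
import cv2,numpy as np
s=ctrl.get_state()
print({k:np.round(v,3).tolist() for k,v in s.items()})
for n in ["scene","top","wrist"]:
    im=ctrl.get_image(n); cv2.imwrite(f"pics/{n}0.png",im[:,:,::-1])
    p=ctrl.camera_params(n); print(n,{k:np.round(v,3).tolist() for k,v in p.items()})
E
```

```text
pics
{'time': 0.0, 'joint_positions': [-1.221, 0.322, -0.07, 1.452, 0.023, 1.371, -0.057], 'qd': [0.001, -0.002, 0.001, 0.001, -0.0, -0.002, -0.001], 'joint_torque': [-0.001, -49.129, -0.404, -31.252, -0.064, 0.044, 0.0], 'position': [0.214, 0.613, 0.221], 'tool_rot': [0.262, 1.555, -0.265], 'ft_force': [1.222, -0.09, 0.536], 'torque': [0.028, -0.018, 0.028], 'grip_width': 0.998}
scene {'vertical_fov': 53.764, 'cx': 321.43, 'cy': 238.72, 'R': [[0.626, 0.78, -0.009], [0.654, -0.531, -0.539], [-0.425, 0.332, -0.842]], 't': [-0.3, -0.275, 1.809]}
top {'vertical_fov': 47.261, 'cx': 320.137, 'cy': 239.211, 'R': [[0.02, -1.0, 0.011], [-0.985, -0.022, -0.17], [0.17, -0.008, -0.985]], 't': [-0.05, 0.554, 1.495]}
wrist {'vertical_fov': 58.329, 'cx': 327.126, 'cy': 239.362, 'R': [[0.33, 0.944, -0.002], [0.909, -0.318, 0.27], [0.254, -0.091, -0.963]], 't': [-0.649, -0.032, 0.392]}
```

View pics/scene0.png

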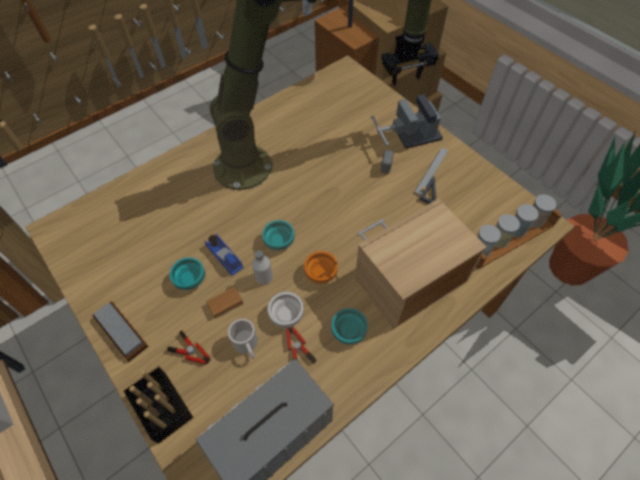

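View pics/top0.png

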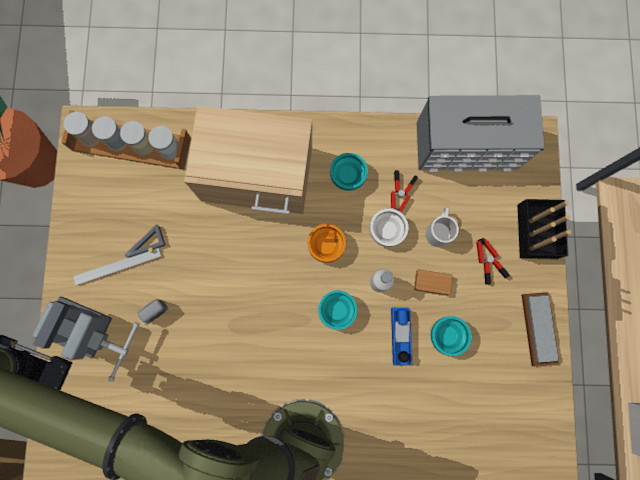

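```bash
cat > h.py <<'E'
from bench import ctrl
import cv2,numpy as np
from scipy.spatial.transform import Rotation as Ro
def w(cam,xyz,p=None):
    p=p or ctrl.camera_params(cam); return np.array(p["R"]).T@(np.array(xyz)-p["t"])
def proj(cam,X,p=None):
    p=p or ctrl.camera_params(cam); c=np.array(p["R"])@X+p["t"]; f=240/np.tan(np.radians(p["vertical_fov"]/2))
    return np.array([f*c[0]/c[2]+p["cx"],f*c[1]/c[2]+p["cy"]])
def ray(cam,u,v,z,p=None):
    p=p or ctrl.camera_params(cam); f=240/np.tan(np.radians(p["vertical_fov"]/2))
    R=np.array(p["R"]); d=R.T@np.array([(u-p["cx"])/f,(v-p["cy"])/f,1]); o=-R.T@np.array(p["t"])
    return o+d*(z-o[2])/d[2]
E
python3 - <<'E'
from h import *
for cam,names in [("top",["bowl","bowl_rim","door_handle","door_hinge","cupboard","mug","glue","sandblock"]),("scene",["bowl","bowl_rim","door_handle","door_hinge","cupboard"])]:
    for n in names:
        for r in ctrl.spot_point(cam,n)[:4]:
            X=w(cam,r["xyz"]); print(cam,n,round(r["score"],2),X.round(3),proj(cam,X).round())
print(ctrl.get_state()["time"])
E
```

```text
top bowl 0.96 [ 0.595 -0.23  -0.001] [386. 230.]
top bowl 0.95 [ 0.544 -0.056 -0.005] [326. 246.]
top bowl 0.84 [ 0.759 -0.112 -0.005] [346. 175.]
top bowl 0.84 [ 0.358 -0.088  0.003] [336. 311.]
top bowl_rim 0.93 [ 0.361 -0.088  0.052] [337. 309.]
top bowl_rim 0.9 [ 0.546 -0.054  0.051] [326. 242.]
top bowl_rim 0.82 [ 0.294 -0.403  0.048] [452. 336.]
top bowl_rim 0.8 [ 0.593 -0.232  0.052] [389. 227.]
top door_handle 0.72 [0.605 0.091 0.197] [271. 209.]
top door_hinge 0.69 [0.685 0.311 0.217] [185. 174.]
top mug 0.9 [ 0.582 -0.381  0.001] [438. 235.]
top mug 0.68 [ 0.29  -0.269 -0.004] [400. 336.]
top glue 0.9 [ 0.446 -0.21  -0.001] [379. 281.]
top sandblock 0.84 [ 0.447 -0.356  0.001] [430. 281.]
scene bowl 0.97 [ 0.358 -0.085 -0.004] [280. 241.]
scene bowl 0.92 [ 0.757 -0.117 -0.003] [348. 331.]
scene bowl 0.81 [ 0.592 -0.233 -0.003] [286. 314.]
scene bowl 0.7 [ 0.292 -0.401  0.001] [190. 278.]
scene bowl_rim 0.78 [ 0.355 -0.094  0.053] [276. 232.]
scene bowl_rim 0.74 [ 0.293 -0.403  0.052] [186. 271.]
scene bowl_rim 0.66 [ 0.591 -0.23   0.052] [285. 306.]
scene bowl_rim 0.64 [ 0.548 -0.058  0.049] [321. 266.]
scene door_handle 0.77 [0.607 0.092 0.195] [371. 228.]
scene door_hinge 0.58 [0.68  0.302 0.22 ] [440. 203.]
scene cupboard 0.65 [0.76 0.15 0.  ] [412. 282.]
0.8
```

Run:
```python
from h import *
t=cv2.imread("pics/top0.png"); s=cv2.imread("pics/scene0.png")
a=cv2.resize(t[90:230,170:330],None,fx=5,fy=4,interpolation=cv2.INTER_CUBIC)
a=cv2.resize(t[95:225,175:325],(750,650//1),interpolation=cv2.INTER_CUBIC)[:600]
cv2.imwrite("pics/c1.png",a)
b=cv2.resize(t[190:270,340:460],(720,480),interpolation=cv2.INTER_CUBIC); cv2.imwrite("pics/c2.png",b)
```

```text
(no output)
```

View pics/c1.png

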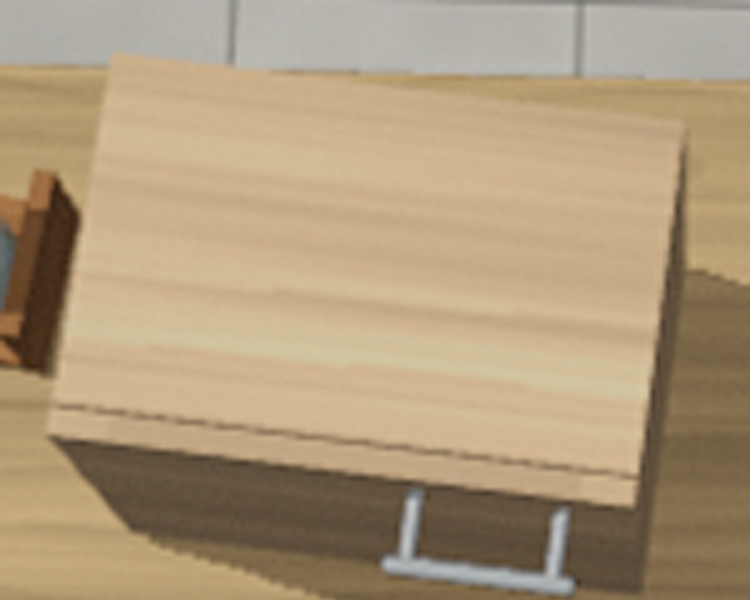

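View pics/c2.png

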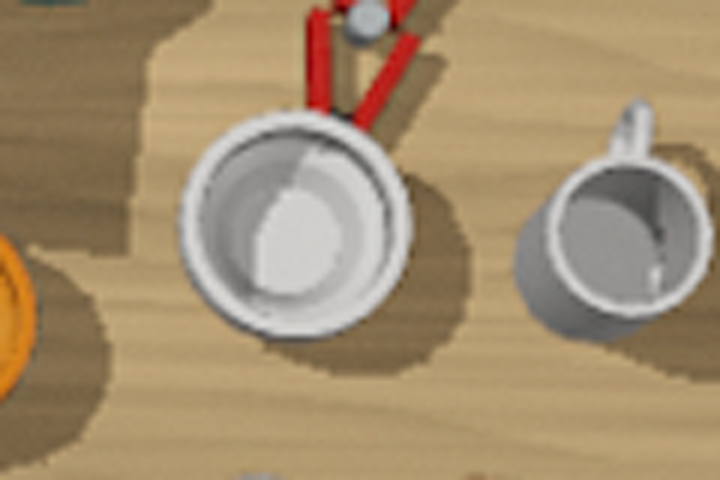

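The white bowl at (389,228) in the top view is the target. Not meant: orange (326,243), turquoise (349,172), (338,311), (452,337), and the white mug at (443,232).

Run:
```python
from h import *
from scipy.optimize import least_squares
pts=[(110,54),(686,125),(48,436),(633,508),(58,406),(637,476)]
loc=[(.19-.0,0),(.19,-.3),(-.015,0),(-.015,-.3),(0,0),(0,-.3)]  # hinge frame x,y
for u,v in pts: print(ray("top",175+u/5,95+v/5,.22).round(4))
W=np.array([ray("top",175+u/5,95+v/5,.22)[:2] for u,v in pts])
L=np.array(loc)
def M(p,l): c,s=np.cos(p[2]),np.sin(p[2]); return l@np.array([[c,s],[-s,c]])+p[:2]
for depth in (.19,.175):
    L[:2,0]=depth
    r=least_squares(lambda p:(M(p,L)-W).ravel(),[.68,.3,0]); print(depth,r.x.round(4),(r.fun*1e3).round(1))
    print("handle",M(r.x,np.array([[-.055,-.225],[.065,-.14]])).round(4))
print("handle px", [ray("top",175+u/5,95+v/5,.196).round(4) for u,v in [(388,563),(568,585)]])
# bowl ellipse
u,v=340+297/6,190+226/6
print("bowl",ray("top",u,v,.052))
b=ctrl.silhouettes("top","bowl")
for r in b:
    m=r["pixels"]; print(r["score"],np.argwhere(m).mean(0)[::-1])
R=Ro.from_rotvec(ctrl.get_state()["tool_rot"]).as_matrix(); print(R.round(3))
```

```text
[0.8693 0.2898 0.22  ]
[ 0.8378 -0.01    0.22  ]
[0.6639 0.3092 0.22  ]
[0.6332 0.0122 0.22  ]
[0.6797 0.3051 0.22  ]
[0.6499 0.0106 0.22  ]
0.19 [ 0.6795  0.308  -0.1017] [-0.8 -1.1  0.3  0.2  0.7  0.3  0.9 -1.2 -0.2  2.9 -0.8 -1.1]
handle [[0.6019 0.0897]
 [0.73   0.1621]]
0.175 [ 0.6845  0.3075 -0.1018] [-10.7  -0.1  -9.7   1.2   5.7  -0.2   5.9  -1.7   4.8   2.4   4.1  -1.6]
handle [[0.6069 0.0892]
 [0.7349 0.1616]]
handle px [array([0.6075, 0.1375, 0.196 ]), array([0.598 , 0.0451, 0.196 ])]
bowl [ 0.59130919 -0.23289566  0.052     ]
0.97 [337.6325     309.83333333]
0.87 [388.75378151 227.66806723]
0.84 [451.01333333 335.8972549 ]
0.81 [348.71725932 171.42931483]
0.77 [326.4953271 243.0722175]
[[ 0.     0.329  0.944]
 [ 0.     0.944 -0.329]
 [-1.     0.     0.   ]]
```

>>> step_arm(increments=[-1,0,0,0.167,0,0,-1,0,0,0.167,0,0,-1,0,0,0.167,0,0,-1,0,0,0.167,0,0,-1,0,0,0.167,0,0,-1,0,0,0.167,0,0,-1,0,0,0.167,0,0,-1,0,0,0.167,0,0], fingers=35, force=20)

```text
time: 1.85
position: [0.2142, 0.6137, 0.3029]
tool_rot: [1.287, 1.157, -1.287]
ft_force: [-0.9, 0.3, -0.9]
grip_width: 0.355
```

>>> step_arm(increments=[0,3.67,4,0,0,0,0,3.67,4,0,0,0,0,3.67,4,0,0,0,0,3.67,4,0,0,0,0,3.67,4,0,0,0,0,3.67,4,0,0,0,0,3.67,4,0,0,0,0,3.67,4,0,0,0,0,3.67,4,0,0,0,0,3.67,4,0,0,0,0,3.67,4,0,0,0,0,3.67,4,0,0,0])

```text
time: 3.35
position: [0.6049, 0.0905, 0.3029]
tool_rot: [1.284, 1.16, -1.282]
ft_force: [0.6, -0.1, 0.2]
grip_width: 0.348
```

```bash
cat >> h.py <<'E'
def st():
    s=ctrl.get_state(); R=Ro.from_rotvec(s["tool_rot"]).as_matrix()
    print("t",round(s["time"],2),"pos",np.round(s["position"],4),"head",round(np.arctan2(R[1,2],R[0,2]),4),"x",R[:,0].round(3),"F",np.round(s["ft_force"],1),"g",round(s["grip_width"],3),"q",np.round(s["joint_positions"],2))
    return s,R
def to(X,head=None):
    "tool-axis shift in cm to reach world X, and turn about tool x"
    s,R=st(); d=R.T@(np.array(X)-s["position"])*100
    h=np.arctan2(R[1,2],R[0,2]); print("shift cm",d.round(2), "turn",None if head is None else round((h-head+np.pi)%(2*np.pi)-np.pi,3))
H=np.array([.6797,.307]); PSI=-.102
def door(th,x,y,H=H,psi=PSI):
    a=psi-th; c,s=np.cos(a),np.sin(a); return np.array([H[0]+c*x-s*y,H[1]+s*x+c*y])
E
python3 - <<'E'
from h import *
st()
im=ctrl.get_image("wrist"); p=ctrl.camera_params("wrist"); cv2.imwrite("pics/w1.png",im[:,:,::-1])
for n in ["door_handle","door_hinge"]:
    for r in ctrl.spot_point("wrist",n)[:3]: X=w("wrist",r["xyz"],p); print(n,r["score"],X.round(4),proj("wrist",X,p).round())
print(proj("wrist",np.array([*door(0,-.055,-.225),.201]),p))
to([*door(0,-.055,-.225),.185],PSI-np.pi/2)
E
```

```text
t 3.35 pos [0.6049 0.0905 0.3029] head -1.6712 x [ 0.001  0.001 -1.   ] F [ 0.6 -0.1  0.2] g 0.348 q [-0.66  0.23  0.57  1.44 -0.13  1.5  -0.19]
door_handle 0.65 [0.6036 0.081  0.2002] [321. 238.]
[317.15742753 227.12244561]
t 3.5 pos [0.6051 0.0875 0.3025] head -1.6788 x [ 0.    -0.002 -1.   ] F [0.2 1.4 0.7] g 0.35 q [-0.66  0.23  0.58  1.45 -0.12  1.5  -0.2 ]
shift cm [11.75 -0.32 -0.12] turn -0.006
```

View pics/w1.png

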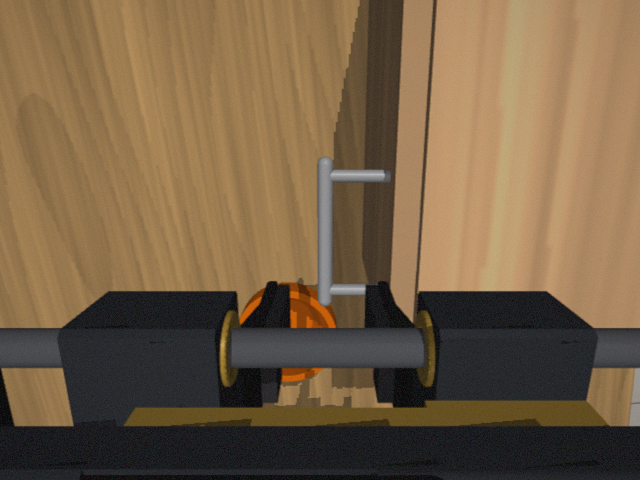

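Run:
```python
from h import *
p=ctrl.camera_params("wrist")
for u,v in [(325,160),(325,303),(325,231.5)]: print(ray("wrist",u,v,.2,p))
for a in [(435,0),(427,120),(421,290)]: print("inner line",ray("wrist",*a,.22,p)) 
s,R=st()
```

```text
[0.60825078 0.13665149 0.2       ]
[0.59784253 0.04268329 0.2       ]
[0.60328983 0.09186284 0.2       ]
inner line [0.67350773 0.21285869 0.22      ]
inner line [0.66670629 0.15398653 0.22      ]
inner line [0.6584249  0.05379328 0.22      ]
t 3.5 pos [0.6051 0.0875 0.3025] head -1.6788 x [ 0.    -0.002 -1.   ] F [0.2 1.4 0.7] g 0.35 q [-0.66  0.23  0.58  1.45 -0.12  1.5  -0.2 ]
```

>>> step_arm(increments=[3,-0.2,-0.2,0,0,0,3,0,0,0,0,0,3,0,0,0,0,0,2,0,0,0,0,0,1,0,0,0,0,0])

```text
time: 4.12
position: [0.6016, 0.0948, 0.1817]
tool_rot: [1.282, 1.161, -1.283]
ft_force: [0.8, 0.3, -0.0]
grip_width: 0.345
```

>>> step_arm(increments=[0,0,0,0,0,0,0,0,0,0,0,0,0,0,0,0,0,0,0,0,0,0,0,0], fingers=0, force=15)

```text
time: 4.62
position: [0.603, 0.0941, 0.1837]
tool_rot: [1.285, 1.159, -1.281]
ft_force: [0.1, -0.2, 2.9]
grip_width: 0.109
```

Run:
```python
from h import *
st()
h0=door(0,-.055,-.225)
for th in (.05,.1,.15,.19,.2): print(th,(door(th,-.055,-.225)-h0).round(4), "in shut axes", )
```

```text
t 4.62 pos [0.603  0.0941 0.1837] head -1.6719 x [ 0.002  0.001 -1.   ] F [ 0.1 -0.2  2.9] g 0.109 q [-0.66  0.28  0.56  1.63 -0.15  1.28 -0.18]
0.05 [-0.0108  0.0042] in shut axes
0.1 [-0.0214  0.0088] in shut axes
0.15 [-0.0317  0.0141] in shut axes
0.19 [-0.0398  0.0186] in shut axes
0.2 [-0.0418  0.0198] in shut axes
```

>>> step_arm(increments=[0,-0.68,-0.16,0.03,0,0,0,-0.68,-0.16,0.03,0,0,0,-0.68,-0.16,0.03,0,0,0,-0.68,-0.16,0.03,0,0,0,-0.68,-0.16,0.03,0,0,0,-0.68,-0.16,0.03,0,0])

```text
time: 5.38
position: [0.5649, 0.112, 0.1837]
tool_rot: [1.417, 1.062, -1.409]
ft_force: [3.1, 2.4, 0.8]
grip_width: 0.108
```

>>> step_arm(increments=[0,-0.23,-0.05,0.01,0,0,0,0,0,0,0,0])

```text
time: 5.62
position: [0.5635, 0.1129, 0.1837]
tool_rot: [1.424, 1.057, -1.415]
ft_force: [4.0, 2.5, 2.1]
grip_width: 0.109
```

Run:
```python
from h import *
st()
print(door(.18,-.055,-.222), door(.19,-.055,-.222))
im=ctrl.get_image("top"); cv2.imwrite("pics/t2.png",cv2.resize(im[150:260,200:340,::-1],(700,550),interpolation=cv2.INTER_CUBIC))
```

```text
t 5.62 pos [0.5635 0.1129 0.1837] head -1.8608 x [ 0.005  0.002 -1.   ] F [4.  2.5 2.1] g 0.109 q [-0.74  0.19  0.57  1.72 -0.11  1.25 -0.44]
[0.56509492 0.10907407] [0.56312142 0.11023   ]
```

View pics/t2.png

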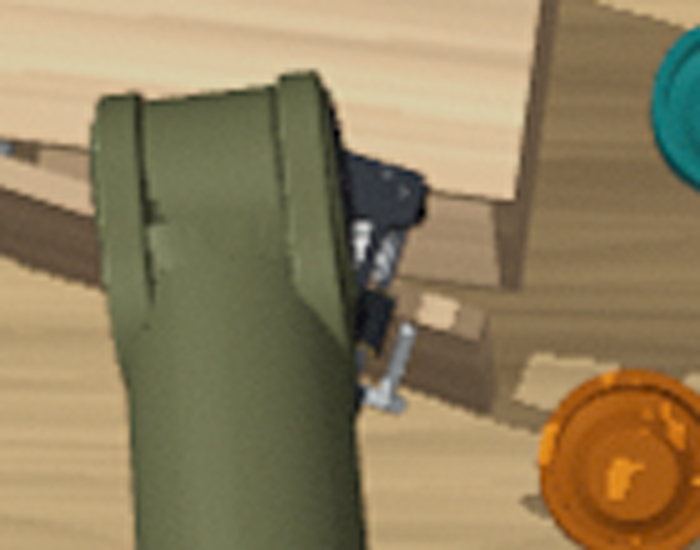

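>>> step_arm(increments=[0,-0.3,-0.07,0.013,0,0,0,0,0,0,0,0])

```text
time: 5.92
position: [0.5633, 0.113, 0.1838]
tool_rot: [1.436, 1.044, -1.421]
ft_force: [10.1, 2.2, -4.4]
grip_width: 0.109
```

Run:
```python
from h import *
s,R=st()
# door angle from tcp normal: solve x=-.055 component
from scipy.optimize import brentq
P=s["position"][:2]-H
print([ (th,(np.array([[np.cos(PSI-th),np.sin(PSI-th)],[-np.sin(PSI-th),np.cos(PSI-th)]])@P).round(4)) for th in (.18,.19,.2,.21)])
```

```text
t 5.92 pos [0.5633 0.113  0.1838] head -1.8749 x [ 0.01  0.   -1.  ] F [10.1  2.2 -4.4] g 0.109 q [-0.75  0.19  0.57  1.72 -0.11  1.25 -0.46]
[(0.18, array([-0.0578, -0.2187])), (0.19, array([-0.0556, -0.2193])), (0.2, array([-0.0534, -0.2198])), (0.21, array([-0.0512, -0.2204]))]
```

>>> step_arm(increments=[0,0.3,0.07,-0.013,0,0,0,0,0,0,0,0])

```text
time: 6.18
position: [0.5636, 0.1128, 0.1837]
tool_rot: [1.424, 1.057, -1.415]
ft_force: [4.9, 3.3, 1.6]
grip_width: 0.105
```

>>> step_arm(increments=[0,0,0,0,0,0,0,0,0,0,0,0,0,0,0,0,0,0,-2,0,0,0,0,0,-3,0,0,0,0,0,-4,0,0,0,0,0,-3,0,0,0,0,0,0,0,0,0,0,0], fingers=32)

```text
time: 7.18
position: [0.5628, 0.1114, 0.305]
tool_rot: [1.424, 1.056, -1.417]
ft_force: [0.3, -0.3, -0.9]
grip_width: 0.323
```

Run:
```python
from h import *
st()
im=ctrl.get_image("wrist"); p=ctrl.camera_params("wrist"); cv2.imwrite("pics/w3.png",im[:,:,::-1])
for n in ["door_handle","catch_pad","door_hinge"]:
    for r in ctrl.spot_point("wrist",n)[:3]: X=w("wrist",r["xyz"],p); print(n,r["score"],X.round(4),proj("wrist",X,p).round())
for n,(x,y,z) in dict(handle=(-.055,-.225,.196),pad=(.031,-.225,.2)).items():
    X=[*door(.193,x,y),z]; print(n,np.round(X,4),proj("wrist",np.array(X),p).round())
```

```text
t 7.17 pos [0.5628 0.1114 0.305 ] head -1.8622 x [ 0.004  0.001 -1.   ] F [ 0.3 -0.3 -0.9] g 0.323 q [-0.76  0.13  0.58  1.54 -0.07  1.49 -0.47]
door_handle 0.56 [0.5589 0.1102 0.1986] [324. 240.]
catch_pad 0.83 [0.6398 0.0842 0.2012] [457. 244.]
handle [0.5617 0.1077 0.196 ] [330. 241.]
pad [0.6439 0.0827 0.2   ] [463. 243.]
```

View pics/w3.png

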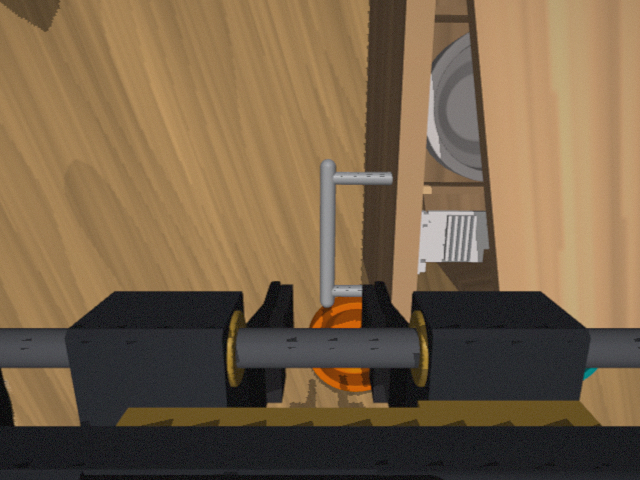

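Run:
```python
from h import *
p=ctrl.camera_params("wrist")
print("bar mid",ray("wrist",327,233,.199,p),"pad mid",ray("wrist",460,237,.2,p))
print("edges at row 238: inner face top",ray("wrist",420,238,.22,p),"cup edge",ray("wrist",493,238,.22,p), "door outer top", ray("wrist",391,238,.22,p))
g=np.array([.5636,.1128]); a=-.290
print("target", g+.051*np.array([np.cos(a),np.sin(a)]))
ux=np.array([np.cos(a),np.sin(a)])
for n,q in [("bar",(327,233,.199)),("pad",(460,237,.2)),("inn",(420,238,.22)),("cup",(493,238,.22)),("out",(391,238,.22))]:
    d=ray("wrist",*q,p)[:2]-g; print(n,(d@ux*1e3).round(1),(d@np.array([-ux[1],ux[0]])*1e3).round(1))
s,R=st()
```

```text
bar mid [0.56065153 0.11480297 0.199     ] pad mid [0.64108036 0.08821094 0.2       ]
edges at row 238: inner face top [0.6139088  0.10148507 0.22      ] cup edge [0.6550513  0.08914874 0.22      ] door outer top [0.59755416 0.10638891 0.22      ]
target [0.61247044 0.09821644]
bar -3.4 1.1
pad 81.3 -1.4
inn 51.4 3.5
cup 94.4 3.5
out 34.4 3.6
t 7.38 pos [0.5609 0.1114 0.3011] head -1.8618 x [-0.002 -0.001 -1.   ] F [-0.5 -0.2 -0.3] g 0.322 q [-0.76  0.14  0.58  1.54 -0.07  1.49 -0.47]
```

>>> step_arm(increments=[0,2.6,-0.1,0,0,0,0,2.6,0,0,0,0,2,0,0,0,0,0,2,0,0,0,0,0,2,0,0,0,0,0,0,0,0,0,0,0,0,0,0,0,0,0], fingers=62)

```text
time: 8.25
position: [0.6118, 0.0976, 0.2427]
tool_rot: [1.42, 1.057, -1.42]
ft_force: [-0.1, -0.7, -0.5]
grip_width: 0.617
```

Run:
```python
from h import *
st()
im=ctrl.get_image("wrist"); p=ctrl.camera_params("wrist"); cv2.imwrite("pics/w4.png",im[:,:,::-1])
im=ctrl.get_image("scene");cv2.imwrite("pics/s4.png",cv2.resize(im[150:330,280:500,::-1],(733,600),interpolation=cv2.INTER_CUBIC))
g=np.array([.5636,.1128]); a=-.290;ux=np.array([np.cos(a),np.sin(a)])
d=np.array(ctrl.get_state()["position"][:2])-g; print(d@ux, d@np.array([-ux[1],ux[0]]))
```

```text
t 8.25 pos [0.6118 0.0976 0.2427] head -1.8618 x [-0. -0. -1.] F [-0.1 -0.7 -0.5] g 0.617 q [-0.69  0.27  0.6   1.52 -0.15  1.39 -0.37]
0.050928905022925346 -0.0006474570562155762
```

View pics/w4.png

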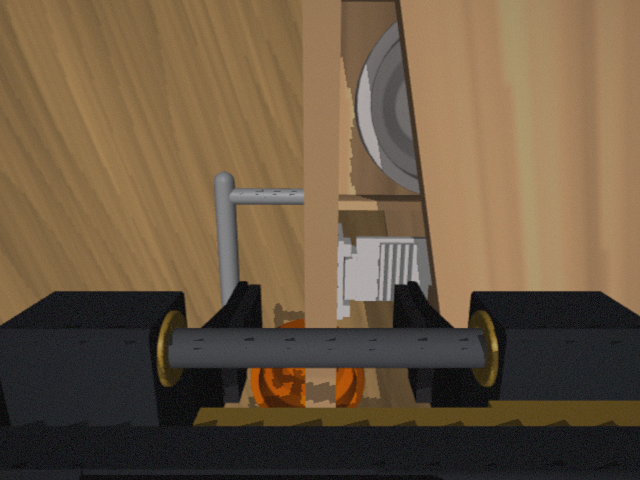

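View pics/s4.png

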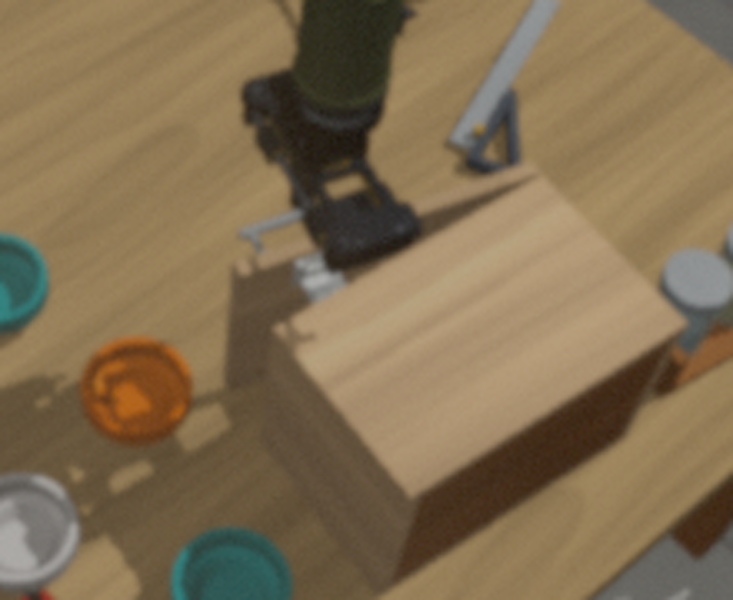

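Run:
```python
from h import *
p=ctrl.camera_params("wrist"); s,R=st()
T=s["position"]
for dy in (-.0345,0,.0345):
  print(dy,proj("wrist",T+R[:,1]*dy,p).round(), proj("wrist",T+R[:,1]*dy+R[:,0]*.042,p).round())
print(ray("wrist",398,268,.2,p), (ray("wrist",398,268,.2,p)-T)@R[:,1],(ray("wrist",398,268,.2,p)-T)@R[:,2])
```

```text
t 8.35 pos [0.6122 0.0976 0.2435] head -1.8618 x [ 0.001  0.    -1.   ] F [-0.4  0.1 -0.6] g 0.62 q [-0.69  0.27  0.6   1.52 -0.15  1.39 -0.37]
-0.0345 [245. 304.] [261. 270.]
0 [329. 304.] [329. 270.]
0.0345 [413. 304.] [397. 270.]
[0.64604519 0.08791238 0.2       ] 0.03513694775971617 -0.00037940427945460785
```

>>> step_arm(increments=[2,0,0,0,0,0,1.5,0,0,0,0,0,0,0,0,0,0,0])

```text
time: 8.72
position: [0.6104, 0.0975, 0.2052]
tool_rot: [1.417, 1.059, -1.424]
ft_force: [-0.4, 0.5, 0.4]
grip_width: 0.618
```

>>> step_arm(increments=[0.5,0,0,0,0,0,0.5,0,0,0,0,0,0.5,0,0,0,0,0,0.5,0,0,0,0,0,0,0,0,0,0,0])

```text
time: 9.35
position: [0.6143, 0.0977, 0.1905]
tool_rot: [1.425, 1.054, -1.414]
ft_force: [0.1, 0.1, 10.0]
grip_width: 0.621
```

>>> step_arm(increments=[0,-0.4,0,0,0,0,0,-0.7,0,0.03,0,0,0,-0.7,-0.01,0.03,0,0,0,-0.7,-0.01,0.03,0,0,0,-0.7,-0.01,0.03,0,0,0,0,0,0,0,0])

```text
time: 10.1
position: [0.5836, 0.1092, 0.1907]
tool_rot: [1.51, 0.985, -1.499]
ft_force: [-0.2, 0.7, 10.3]
grip_width: 0.621
```

Run:
```python
from h import *
st()
im=ctrl.get_image("scene");cv2.imwrite("pics/s5.png",cv2.resize(im[150:330,280:500,::-1],(733,600),interpolation=cv2.INTER_CUBIC))
```

```text
t 10.1 pos [0.5836 0.1092 0.1907] head -1.9812 x [ 0.006  0.003 -1.   ] F [-0.2  0.7 10.3] g 0.621 q [-0.74  0.24  0.6   1.67 -0.14  1.28 -0.52]
```

View pics/s5.png

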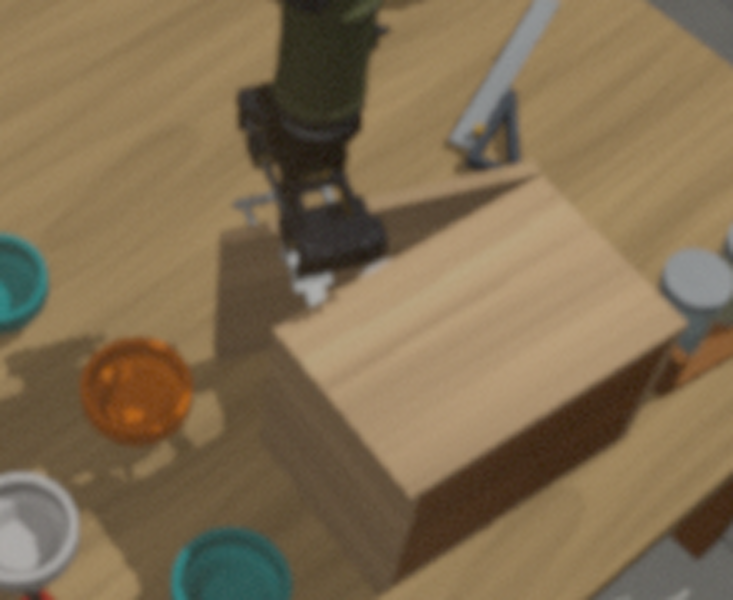

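>>> step_arm(increments=[0,-0.9,0,0.04,0,0,0,-0.9,-0.02,0.04,0,0,0,-1.12,-0.02,0.05,0,0,0,-1.12,-0.02,0.05,0,0,0,-1.12,-0.02,0.05,0,0,0,-1.12,-0.02,0.05,0,0,0,-1.12,-0.02,0.05,0,0,0,-1.12,-0.02,0.05,0,0,0,-1.12,-0.02,0.05,0,0,0,-1.12,-0.02,0.05,0,0,0,-1.12,-0.02,0.05,0,0,0,-1.12,-0.02,0.05,0,0])

```text
time: 11.65
position: [0.4859, 0.1921, 0.1903]
tool_rot: [1.902, 0.566, -1.885]
ft_force: [3.9, 1.9, 6.7]
grip_width: 0.618
```

Run:
```python
from h import *
s,R=st()
P=np.array(s["position"][:2])-H
for th in (.7,.8,.9,1.0):
  a=PSI-th; print(th,(np.array([[np.cos(a),np.sin(a)],[-np.sin(a),np.cos(a)]])@P).round(4))
```

```text
t 11.65 pos [0.4859 0.1921 0.1903] head -2.5628 x [ 0.008  0.004 -1.   ] F [3.9 1.9 6.7] g 0.618 q [-0.96  0.06  0.56  1.84 -0.03  1.25 -1.39]
0.7 [-0.0521 -0.2192]
0.8 [-0.03   -0.2233]
0.9 [-0.0075 -0.2252]
1.0 [ 0.015  -0.2248]
```

>>> step_arm(increments=[0,-1.12,-0.02,0.05,0,0,0,-1.12,-0.02,0.05,0,0,0,-1.12,-0.02,0.05,0,0,0,-1.12,-0.02,0.05,0,0,0,-1.12,-0.02,0.05,0,0,0,-1.12,-0.02,0.05,0,0,0,-0.45,0,0.02,0,0,0,0,0,0,0,0])

```text
time: 12.65
position: [0.4557, 0.257, 0.1898]
tool_rot: [2.09, 0.276, -2.077]
ft_force: [2.5, 2.2, 6.7]
grip_width: 0.623
```

>>> step_arm(increments=[-1,0.4,0,0,0,0,-2,0,0,0,0,0,-3,0,0,0,0,0,-3,0,0,0,0,0,-2,0,0,0,0,0,0,0,0,0,0,0])

```text
time: 13.4
position: [0.4549, 0.2512, 0.2988]
tool_rot: [2.085, 0.273, -2.082]
ft_force: [-0.3, -0.7, -1.1]
grip_width: 0.622
```

Run:
```python
from h import *
s,R=st()
for c in ("scene","top"):
    im=ctrl.get_image(c);cv2.imwrite(f"pics/{c}6.png",im[:,:,::-1])
for cam in ("top","scene"):
  for n in ["stored_bowl","rack_floor","door_handle","bowl_rim","catch_pad"]:
    for r in ctrl.spot_point(cam,n)[:5]: X=w(cam,r["xyz"]); print(cam,n,round(r["score"],2),X.round(3),proj(cam,X).round())
```

```text
t 13.4 pos [0.4549 0.2512 0.2988] head -2.8824 x [ 0.001  0.002 -1.   ] F [-0.3 -0.7 -1.1] g 0.622 q [-1.05  0.    0.5   1.67 -0.    1.47 -1.86]
top stored_bowl 0.56 [0.561 0.209 0.093] [230. 232.]
top door_handle 0.65 [ 0.597 -0.234  0.052] [390. 226.]
top bowl_rim 0.94 [ 0.549 -0.054  0.051] [326. 241.]
top bowl_rim 0.88 [ 0.297 -0.404  0.053] [452. 335.]
top bowl_rim 0.75 [ 0.761 -0.117  0.051] [349. 169.]
top bowl_rim 0.66 [ 0.595 -0.232  0.051] [389. 227.]
top bowl_rim 0.59 [ 0.362 -0.086  0.05 ] [336. 309.]
scene stored_bowl 0.71 [0.56 0.21 0.1 ] [386. 216.]
scene rack_floor 0.66 [0.559 0.216 0.098] [387. 215.]
scene door_handle 0.89 [0.453 0.311 0.194] [390. 163.]
scene bowl_rim 0.89 [ 0.545 -0.055  0.051] [321. 265.]
scene bowl_rim 0.85 [ 0.293 -0.402  0.052] [186. 271.]
scene bowl_rim 0.71 [ 0.356 -0.091  0.052] [277. 232.]
scene bowl_rim 0.7 [ 0.759 -0.116  0.054] [350. 324.]
scene catch_pad 0.17 [0.68  0.069 0.193] [382. 249.]
```

View pics/scene6.png

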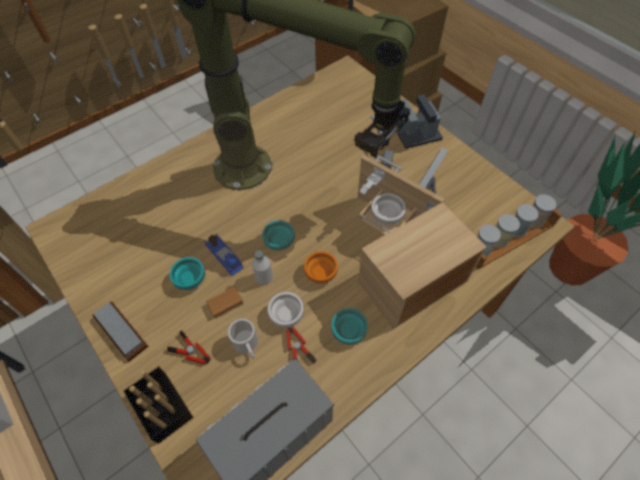

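View pics/top6.png

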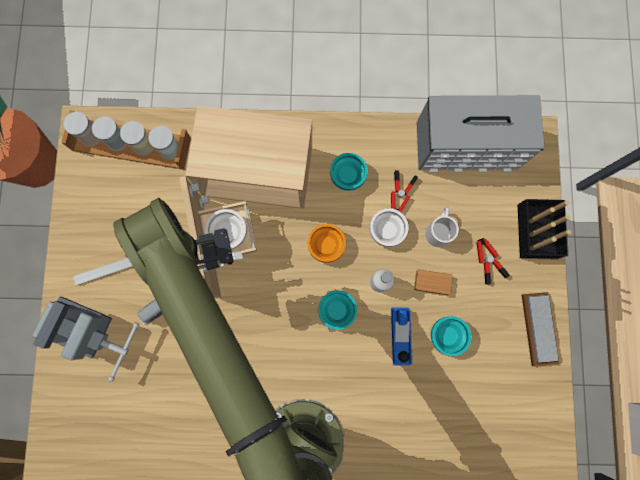

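>>> step_arm(increments=[0,2.5,-0.1,0,0,0,0,4.7,-0.1,0,0,0,0,5,-0.1,0,0,0,0,5,-0.1,0,0,0,0,5,-0.1,0,0,0,0,5,-0.1,0,0,0,0,5,-0.1,0,0,0,0,5,-0.1,0,0,0,0,5,-0.1,0,0,0,0,5,-0.1,0,0,0,0,5,0,0,0,0,0,3,0,0,0,0], fingers=35)

```text
time: 15.5
position: [0.6058, -0.2824, 0.297]
tool_rot: [2.082, 0.268, -2.085]
ft_force: [-0.1, 0.1, 0.8]
grip_width: 0.351
```

>>> step_arm(increments=[2,0,0,0,0,0,3,0,0,0,0,0,3,0,0,0,0,0,2,0,0,0,0,0,0,0,0,0,0,0])

```text
time: 16.12
position: [0.6054, -0.2777, 0.1957]
tool_rot: [2.08, 0.276, -2.086]
ft_force: [0.5, 0.1, 0.9]
grip_width: 0.355
```

Run:
```python
from h import *
s,R=st()
im=ctrl.get_image("wrist"); p=ctrl.camera_params("wrist"); cv2.imwrite("pics/w7.png",im[:,:,::-1])
B=np.array([.593,-.232,.052]); 
for n in ["bowl_rim","bowl"]:
  for r in ctrl.spot_point("wrist",n)[:3]: X=w("wrist",r["xyz"],p); print(n,round(r["score"],2),X.round(4),proj("wrist",X,p).round())
print(proj("wrist",B,p)); to([*(B+R[:,1]*.05)[:2],.032],-2.883)
```

```text
t 16.12 pos [ 0.6054 -0.2777  0.1957] head -2.8804 x [-0.003  0.002 -1.   ] F [0.5 0.1 0.9] g 0.355 q [-0.26  0.49  0.9   1.47 -0.38  1.37 -0.64]
bowl_rim 0.82 [ 0.5918 -0.2295  0.0513] [258. 223.]
bowl_rim 0.81 [ 0.5475 -0.0571  0.0518] [ 17. 221.]
bowl_rim 0.63 [ 0.361  -0.0874  0.055 ] [ 35. 438.]
bowl 0.92 [ 0.5923 -0.2349  0.0134] [272. 213.]
bowl 0.6 [ 0.3607 -0.0876  0.0021] [ 72. 399.]
bowl 0.55 [ 0.5495 -0.0533  0.0026] [ 53. 204.]
[261.89899237 222.33660116]
t 16.27 pos [ 0.6066 -0.2797  0.1988] head -2.8815 x [ 0.002 -0.001 -1.   ] F [-0.9 -0.4  0.8] g 0.351 q [-0.25  0.49  0.9   1.46 -0.38  1.37 -0.64]
shift cm [16.68  0.03  0.11] turn 0.002
```

View pics/w7.png

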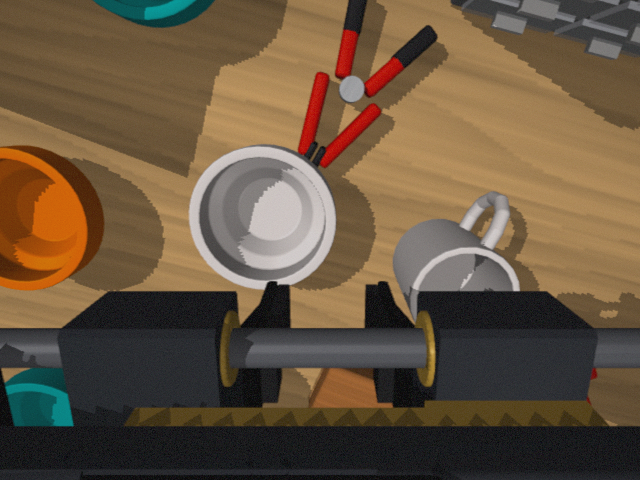

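Run:
```python
from h import *
p=ctrl.camera_params("wrist")
im=cv2.imread("pics/w7.png"); g=cv2.cvtColor(im,cv2.COLOR_BGR2GRAY)
# inner rim edge estimation: sample rays from predicted centre
print(ray("wrist",262,217,.052,p))
B=[]
for c in [(.593,-.232),(.595,-.232),(.597,-.232)]:
    v=im.copy()
    for r in (.054,.046):
        pts=np.array([proj("wrist",np.array([c[0]+r*np.cos(t),c[1]+r*np.sin(t),.052]),p) for t in np.linspace(0,6.28,60)]).astype(np.float32)
        cv2.polylines(v,[np.round(pts*16).astype(np.int32)],True,(0,0,255),1,cv2.LINE_AA,4)
    B.append(v[130:310,170:360])
cv2.imwrite("pics/c7.png",cv2.resize(np.hstack(B),None,fx=1.4,fy=1.4))
```

```text
[ 0.59754526 -0.23231734  0.052     ]
```

View pics/c7.png

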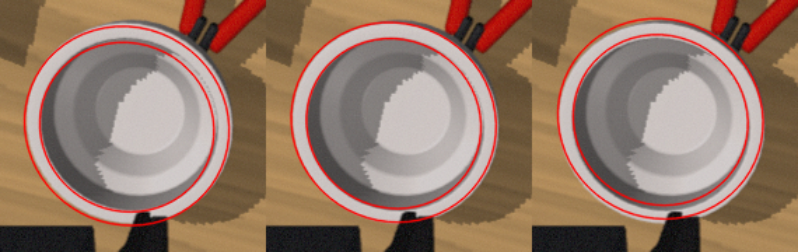

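>>> step_arm(increments=[4,0.15,-0.1,0,0,0,4,0,0,0,0,0,4,0,0,0,0,0,2.5,0,0,0,0,0,1.3,0,0,0,0,0,0.5,0,0,0,0,0,0,0,0,0,0,0])

```text
time: 17.15
position: [0.608, -0.2811, 0.0356]
tool_rot: [2.084, 0.271, -2.081]
ft_force: [-0.1, 0.0, 1.2]
grip_width: 0.349
```

Run:
```python
from h import *
st()
```

```text
t 17.15 pos [ 0.608  -0.2811  0.0356] head -2.8818 x [ 0.001 -0.001 -1.   ] F [-0.1  0.   1.2] g 0.349 q [-0.2   0.63  0.81  1.62 -0.5   1.11 -0.57]
```

>>> step_arm(increments=[0,0,0,0,0,0,0,0,0,0,0,0,0,0,0,0,0,0,0,0,0,0,0,0], fingers=0, force=25)

```text
time: 17.65
position: [0.6077, -0.2805, 0.0351]
tool_rot: [2.084, 0.273, -2.082]
ft_force: [-0.6, 1.2, 1.8]
grip_width: 0.094
```

>>> step_arm(increments=[-1,0,0,0,0,0,-2,0,0,0,0,0,-4,0,0,0,0,0,-5,0,0,0,0,0,-5,0,0,0,0,0,-5,0,0,0,0,0,-3,0,0,0,0,0,-1,0,0,0,0,0,0,0,0,0,0,0])

```text
time: 18.77
position: [0.6071, -0.2809, 0.2948]
tool_rot: [2.084, 0.272, -2.082]
ft_force: [-0.9, -0.3, -3.3]
grip_width: 0.089
```

Run:
```python
from h import *
s,R=st()
im=ctrl.get_image("wrist"); p=ctrl.camera_params("wrist"); cv2.imwrite("pics/w8.png",im[:,:,::-1])
im=ctrl.get_image("scene"); cv2.imwrite("pics/s8.png",im[:,:,::-1])
for n in ["bowl_rim","bowl"]:
  for r in ctrl.spot_point("wrist",n)[:2]:
    X=w("wrist",r["xyz"],p); print(n,round(r["score"],2),X.round(4),"in tool",(R.T@(X-s["position"])).round(4))
```

```text
t 18.77 pos [ 0.6071 -0.2809  0.2948] head -2.8821 x [ 0.001 -0.    -1.   ] F [-0.9 -0.3 -3.3] g 0.089 q [-0.24  0.45  0.93  1.31 -0.36  1.55 -0.67]
bowl_rim 0.61 [ 0.5409 -0.0554  0.0506] in tool [ 0.2442 -0.2351  0.0062]
bowl 0.72 [ 0.594  -0.2384  0.2628] in tool [ 0.032  -0.0445  0.0018]
bowl 0.71 [ 0.5478 -0.0547 -0.0009] in tool [ 0.2956 -0.2339 -0.0005]
```

View pics/w8.png

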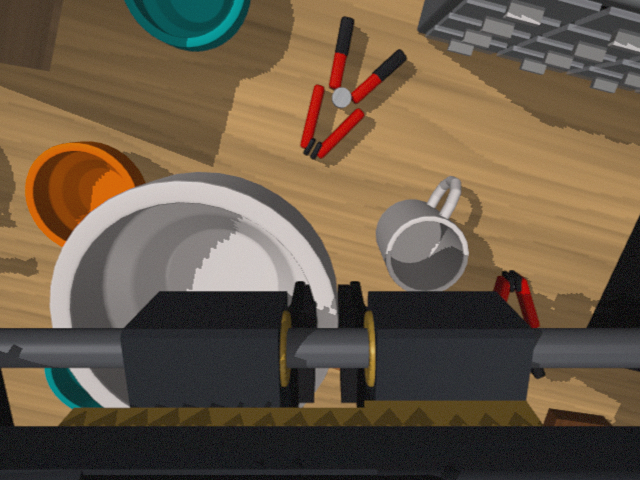

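View pics/s8.png

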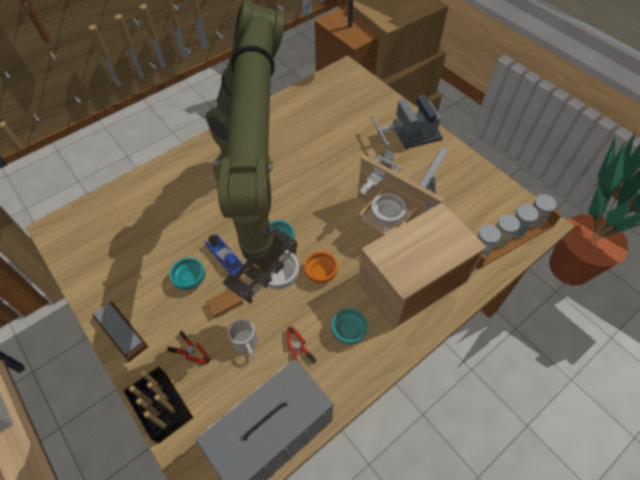

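```bash
cat >> h.py <<'E'
def overlay(im,p,R,T,c,rs=(.054,.046),col=(0,0,255)):
    "c: circle centre in tool frame; circle in tool y-z plane"
    v=im.copy()
    for r in rs:
        pts=np.array([proj("wrist",T+R@(np.array(c)+[0,r*np.cos(t),r*np.sin(t)]),p) for t in np.linspace(0,6.28,90)])
        cv2.polylines(v,[np.round(pts*16).astype(np.int32)],True,col,1,cv2.LINE_AA,4)
    return v
E
python3 - <<'E'
from h import *
s,R=st(); p=ctrl.camera_params("wrist"); T=np.array(s["position"])
im=cv2.imread("pics/w8.png")
B=[overlay(im,p,R,T,(-.018,-.05,z))[150:420,30:370] for z in (-.002,.002)]
cv2.imwrite("pics/c8.png",cv2.resize(np.hstack(B),None,fx=1.15,fy=1.15))
E
```

```text
t 18.98 pos [ 0.6068 -0.2802  0.2928] head -2.8818 x [-0.003  0.001 -1.   ] F [ 0.3  0.2 -2.9] g 0.098 q [-0.24  0.45  0.93  1.31 -0.36  1.55 -0.67]
```

View pics/c8.png

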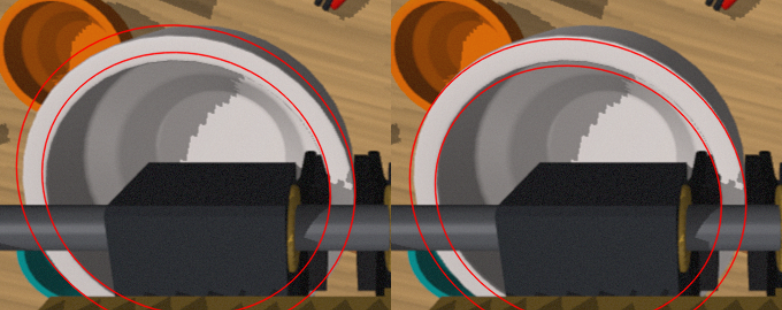

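Run:
```python
from h import *
im=ctrl.get_image("top")[:,:,::-1].copy(); sc=ctrl.get_image("scene")[:,:,::-1].copy()
for cam,I in (("top",im),("scene",sc)):
  for n in ["stored_bowl","rack_floor","bowl_rim","door_handle","catch_pad"]:
    for r in ctrl.spot_point(cam,n)[:6]:
        X=w(cam,r["xyz"]); 
        if X[1]>.1: print(cam,n,round(r["score"],2),X.round(4))
def ov(cam,I,c,z):
    p=ctrl.camera_params(cam); v=cv2.resize(I,None,fx=4,fy=4,interpolation=cv2.INTER_CUBIC)
    for r in (.054,.046):
        pts=np.array([(proj(cam,np.array([c[0]+r*np.cos(t),c[1]+r*np.sin(t),z]),p)+.5)*4-.5 for t in np.linspace(0,6.28,60)])
        cv2.polylines(v,[np.round(pts*16).astype(np.int32)],True,(0,0,255),1,cv2.LINE_AA,4)
    return v
c=(.560,.2095)
a=ov("top",im,c,.152)[4*185:4*275,4*180:4*280]; b=ov("scene",sc,c,.152)[4*170:4*260,4*340:4*440]
cv2.imwrite("pics/c9.png",np.hstack([a,b]))
```

```text
top stored_bowl 0.61 [0.5584 0.2112 0.0949]
top catch_pad 0.56 [0.471  0.2294 0.1966]
scene stored_bowl 0.78 [0.5593 0.2079 0.1015]
scene rack_floor 0.79 [0.56   0.2163 0.1012]
scene door_handle 0.91 [0.4507 0.3102 0.193 ]
scene catch_pad 0.76 [0.4723 0.2213 0.2003]
```

View pics/c9.png

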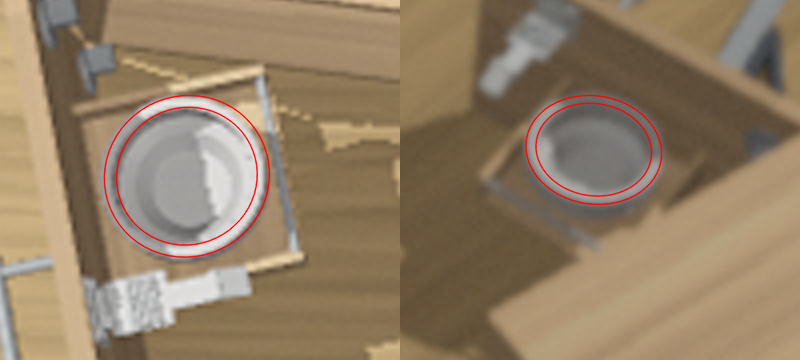

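>>> step_arm(increments=[0,-2,-0.38,0,0,0,0,-3.5,-0.66,0,0,0,0,-4.5,-0.84,0,0,0,0,-4.5,-0.84,0,0,0,0,-4.5,-0.84,0,0,0,0,-4.5,-0.84,0,0,0,0,-4.5,-0.84,0,0,0,0,-4.5,-0.84,0,0,0,0,-4.5,-0.84,0,0,0,0,-3.5,-0.66,0,0,0,0,-2,-0.38,0,0,0,0,-1.1,-0.2,0,0,0])

```text
time: 21.08
position: [0.5741, 0.162, 0.2945]
tool_rot: [2.082, 0.272, -2.083]
ft_force: [-0.2, -0.5, -2.0]
grip_width: 0.096
```

>>> step_arm(increments=[0,0,0,0,0,0,0,0,0,0,0,0])

```text
time: 21.32
position: [0.5745, 0.1594, 0.2947]
tool_rot: [2.084, 0.268, -2.084]
ft_force: [-0.5, -0.3, -2.4]
grip_width: 0.093
```

Run:
```python
from h import *
to([.5743,.1615,.16],-2.883)
im=ctrl.get_image("wrist")[:,:,::-1]; cv2.imwrite("pics/w10.png",im)
s=ctrl.get_state(); print(np.round(s["position"],4))
for c in ("top","scene"): cv2.imwrite(f"pics/{c}10.png",ctrl.get_image(c)[:,:,::-1])
to([.5743,.1615,.16],-2.883)
```

```text
t 21.32 pos [0.5745 0.1594 0.2947] head -2.8846 x [ 0.    -0.001 -1.   ] F [-0.5 -0.3 -2.4] g 0.093 q [-0.99  0.22  0.81  1.5  -0.16  1.48 -1.5 ]
shift cm [13.47 -0.22 -0.03] turn -0.002
[0.5745 0.1596 0.2948]
t 21.48 pos [0.5744 0.1602 0.2947] head -2.8839 x [ 0. -0. -1.] F [ 0.4  0.1 -2.5] g 0.096 q [-0.99  0.22  0.81  1.5  -0.16  1.48 -1.5 ]
shift cm [13.47 -0.13 -0.02] turn -0.001
```

View pics/w10.png

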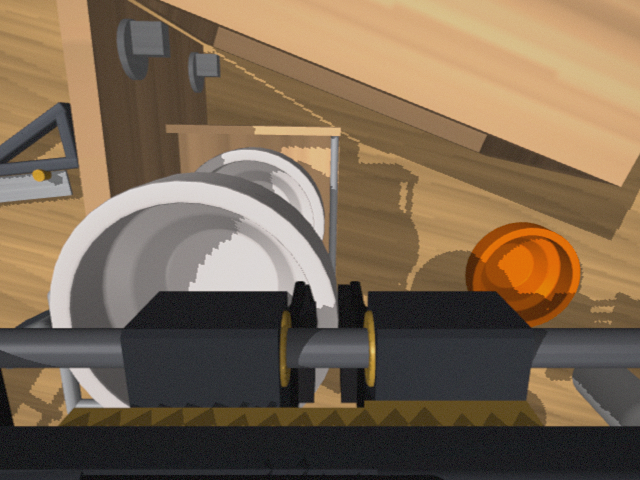

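View pics/scene10.png

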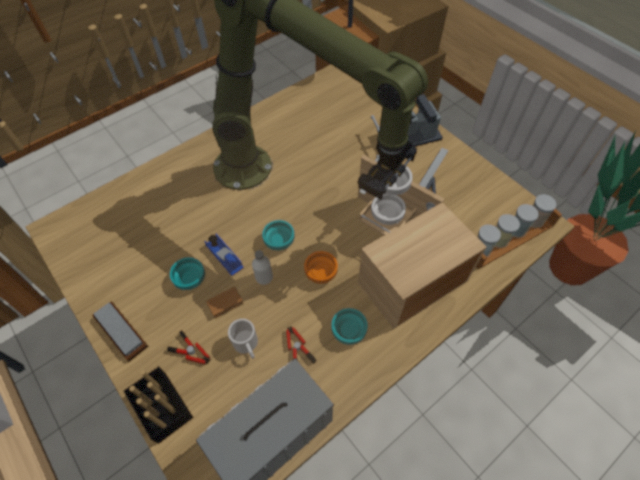

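Run:
```python
from h import *
s,R=st(); p=ctrl.camera_params("wrist"); T=np.array(s["position"])
im=cv2.imread("pics/w10.png")
v=overlay(im,p,R,T,(-.018,-.05,.0015))
c=R.T@(np.array([.560,.2095,.152])-T); print(c)
v=overlay(v,p,R,T,c,col=(0,180,0))
cv2.imwrite("pics/c10.png",cv2.resize(v[130:430,30:370],None,fx=2,fy=2))
```

```text
t 21.48 pos [0.5744 0.1602 0.2947] head -2.8839 x [ 0. -0. -1.] F [ 0.4  0.1 -2.5] g 0.096 q [-0.99  0.22  0.81  1.5  -0.16  1.48 -1.5 ]
[ 0.14271905 -0.05139663  0.00141733]
```

View pics/c10.png

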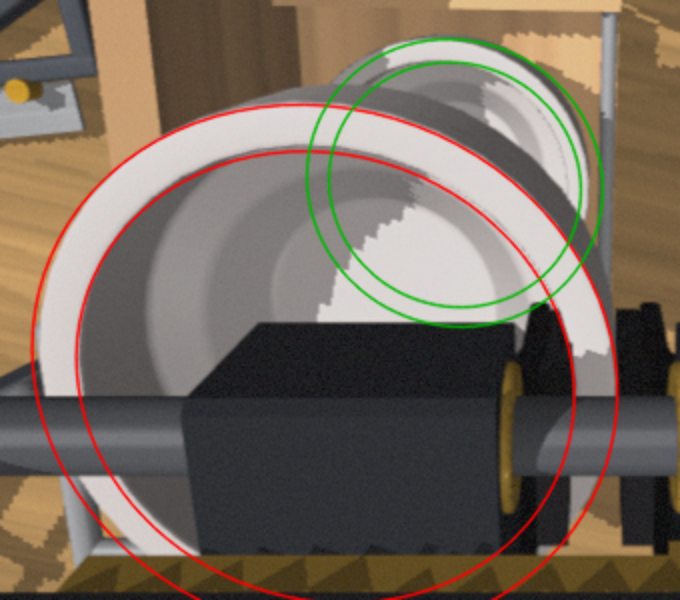

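Run:
```python
from h import *
s,R=st(); p=ctrl.camera_params("wrist"); T=np.array(s["position"])
im=cv2.imread("pics/w10.png")
a=cv2.resize(im[140:240,180:340],(800,500),interpolation=cv2.INTER_CUBIC); 
cv2.imwrite("pics/c11.png",a)
v=overlay(im,p,R,T,(-.0145,-.05,.0005))
c=R.T@(np.array([.560,.2095,.152])-T)
v=overlay(v,p,R,T,c+[0,-.0025,-.0],col=(0,180,0))
cv2.imwrite("pics/c12.png",cv2.resize(v[130:430,30:370],None,fx=2,fy=2,interpolation=cv2.INTER_CUBIC))
```

```text
t 21.48 pos [0.5744 0.1602 0.2947] head -2.8839 x [ 0. -0. -1.] F [ 0.4  0.1 -2.5] g 0.096 q [-0.99  0.22  0.81  1.5  -0.16  1.48 -1.5 ]
```

View pics/c12.png

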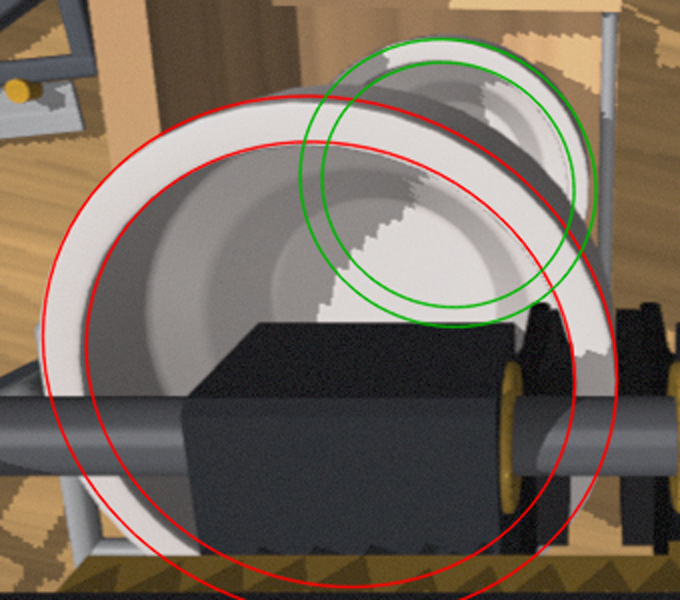

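>>> step_arm(increments=[1.5,-0.2,0,0,0,0,2.5,0,0,0,0,0,3,0,0,0,0,0,2.5,0,0,0,0,0,1.5,0,0,0,0,0,0,0,0,0,0,0])

```text
time: 22.22
position: [0.5727, 0.1633, 0.1832]
tool_rot: [2.08, 0.271, -2.085]
ft_force: [-0.5, 0.6, -3.1]
grip_width: 0.101
```

Run:
```python
from h import *
s,R=st()
im=ctrl.get_image("wrist")[:,:,::-1]; cv2.imwrite("pics/w13.png",im)
s,R=st(); 
im=ctrl.get_image("scene")[:,:,::-1]; cv2.imwrite("pics/s13.png",cv2.resize(im[130:260,330:470],(700,650))[:600])
```

```text
t 22.23 pos [0.5727 0.1633 0.1832] head -2.8819 x [-0.002 -0.001 -1.   ] F [-0.5  0.6 -3.1] g 0.101 q [-0.98  0.28  0.79  1.67 -0.21  1.28 -1.46]
t 22.27 pos [0.5736 0.1635 0.1845] head -2.8819 x [-0. -0. -1.] F [-0.1 -0.5 -2.6] g 0.099 q [-0.98  0.28  0.79  1.67 -0.21  1.28 -1.46]
```

View pics/w13.png

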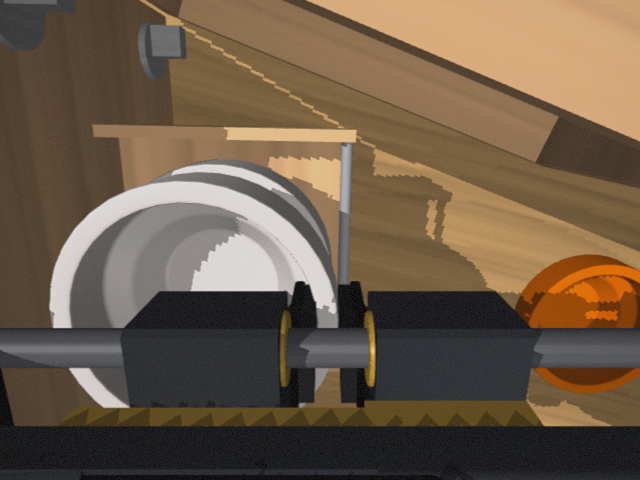

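View pics/s13.png

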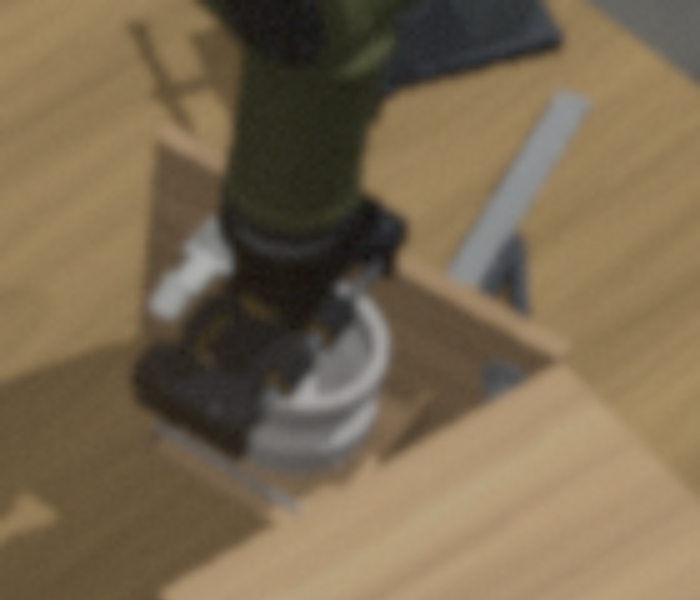

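>>> step_arm(increments=[0.4,0,0,0,0,0,0.4,0,0,0,0,0,0.4,0,0,0,0,0,0.4,0,0,0,0,0,0,0,0,0,0,0])

```text
time: 22.95
position: [0.5733, 0.1635, 0.1681]
tool_rot: [2.082, 0.272, -2.084]
ft_force: [0.4, 0.6, -2.5]
grip_width: 0.095
```

>>> step_arm(increments=[0.2,0,0,0,0,0,0.2,0,0,0,0,0,0,0,0,0,0,0])

```text
time: 23.32
position: [0.5735, 0.1635, 0.1644]
tool_rot: [2.083, 0.272, -2.083]
ft_force: [1.4, -0.3, -2.4]
grip_width: 0.096
```

>>> step_arm(increments=[0.15,0,0,0,0,0,0.15,0,0,0,0,0,0,0,0,0,0,0])

```text
time: 23.7
position: [0.5737, 0.1635, 0.1616]
tool_rot: [2.083, 0.272, -2.083]
ft_force: [0.5, -0.3, -1.5]
grip_width: 0.095
```

>>> step_arm(increments=[0.15,0,0,0,0,0,0,0,0,0,0,0])

```text
time: 23.95
position: [0.5741, 0.1634, 0.1611]
tool_rot: [2.084, 0.272, -2.082]
ft_force: [-1.3, -1.0, 4.8]
grip_width: 0.093
```

>>> step_arm(increments=[-0.1,0,0,0,0,0,0,0,0,0,0,0])

```text
time: 24.2
position: [0.5738, 0.1635, 0.1611]
tool_rot: [2.083, 0.272, -2.082]
ft_force: [0.4, -0.5, 2.0]
grip_width: 0.096
```

>>> step_arm(increments=[0,0,0,0,0,0,0,0,0,0,0,0,0,0,0,0,0,0,0,0,0,0,0,0], fingers=26)

```text
time: 24.7
position: [0.5736, 0.1636, 0.161]
tool_rot: [2.083, 0.272, -2.083]
ft_force: [0.2, 0.1, -0.7]
grip_width: 0.252
```

>>> step_arm(increments=[-1,0,0,0,0,0,-2,0,0,0,0,0,-4,0,0,0,0,0,-5,0,0,0,0,0,-3,0,0,0,0,0,0,0,0,0,0,0])

```text
time: 25.45
position: [0.5754, 0.1634, 0.3155]
tool_rot: [2.091, 0.274, -2.077]
ft_force: [-0.7, -1.0, -0.2]
grip_width: 0.261
```

Run:
```python
from h import *
s,R=st(); p=ctrl.camera_params("wrist"); T=np.array(s["position"])
im=ctrl.get_image("wrist")[:,:,::-1].copy(); cv2.imwrite("pics/w14.png",im)
im=ctrl.get_image("scene")[:,:,::-1]; cv2.imwrite("pics/s14.png",cv2.resize(im[150:260,330:470],(764,600),interpolation=cv2.INTER_CUBIC))
for cam in ("wrist","scene"):
  for n in ["bowl","stored_bowl","bowl_rim"]:
    for r in ctrl.spot_point(cam,n)[:6]:
        X=w(cam,r["xyz"],p if cam=="wrist" else None)
        if X[1]>.1: print(cam,n,round(r["score"],2),X.round(4))
```

```text
t 25.45 pos [0.5754 0.1634 0.3155] head -2.8822 x [ 0.006  0.003 -1.   ] F [-0.7 -1.  -0.2] g 0.261 q [-1.    0.22  0.81  1.47 -0.16  1.52 -1.5 ]
wrist bowl_rim 0.64 [0.558  0.2163 0.1749]
scene bowl 0.57 [0.5602 0.2096 0.1229]
scene bowl 0.37 [0.5574 0.211  0.1766]
scene stored_bowl 0.68 [0.5611 0.2084 0.1018]
scene bowl_rim 0.87 [0.5539 0.2118 0.1757]
```

View pics/w14.png

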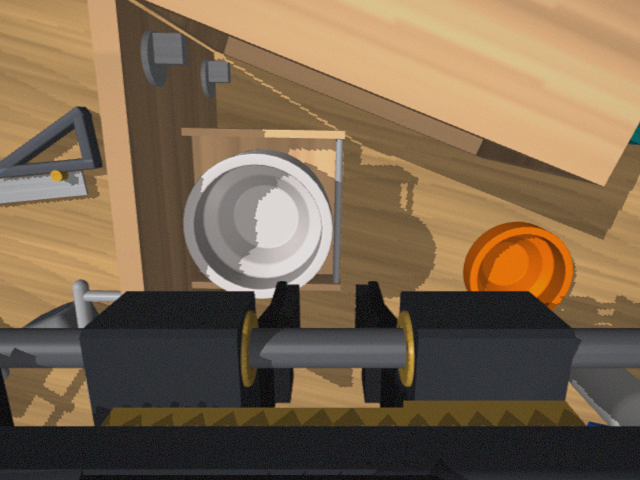

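View pics/s14.png

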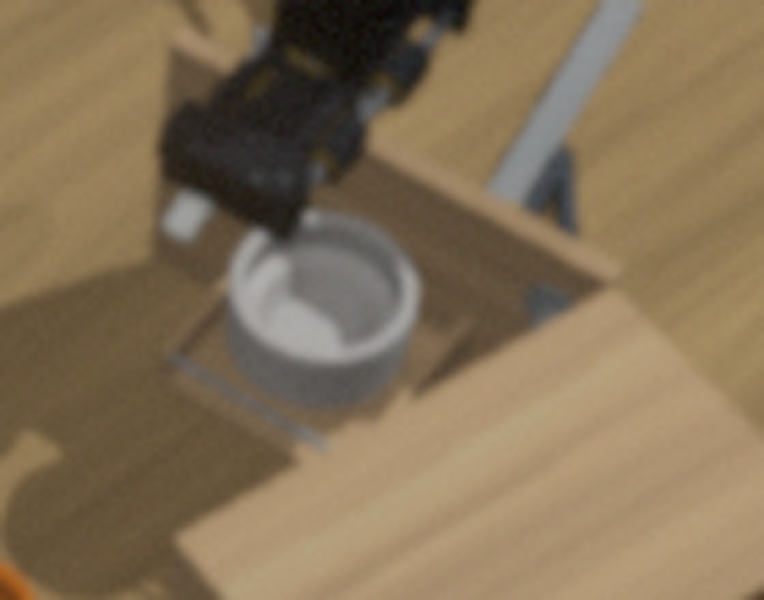

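Run:
```python
from h import *
s,R=st()
p=ctrl.camera_params("wrist")
for th in (1.19,1.21,1.23): print(th,door(th,-.055,-.225).round(4))
for r in ctrl.spot_point("top","door_handle")[:3]: print(w("top",r["xyz"]).round(4),r["score"])
for r in ctrl.spot_point("scene","door_handle")[:3]: print(w("scene",r["xyz"]).round(4),r["score"])
# door angle from wrist picture: inner top edge line 
a=ray("wrist",119,0,.22,p);b=ray("wrist",143,290,.22,p); d=(b-a)[:2]; print("u az",np.arctan2(d[1],d[0]), "-> theta", (PSI-np.pi/2-np.arctan2(d[1],d[0]))%(2*np.pi))
to([*door(1.21,-.055,-.225),.305],-2.883)
```

```text
t 25.85 pos [0.5733 0.1635 0.3103] head -2.8818 x [-0.001 -0.001 -1.   ] F [-0.6  0.4  0.1] g 0.264 q [-1.    0.22  0.81  1.47 -0.16  1.52 -1.5 ]
1.19 [0.4483 0.298 ]
1.21 [0.4481 0.3026]
1.23 [0.4481 0.3072]
[0.4537 0.3098 0.2001] 0.61
[0.4518 0.3111 0.1935] 0.89
[0.5566 0.2106 0.1224] 0.51
u az -2.9221455632433937 -> theta 1.249349236448497
t 25.95 pos [0.5734 0.1635 0.3106] head -2.8818 x [-0.001 -0.    -1.   ] F [ 0.1 -0.8  0.3] g 0.256 q [-1.    0.22  0.81  1.47 -0.16  1.52 -1.5 ]
shift cm [  0.56 -16.66   8.54] turn 0.001
```

>>> step_arm(increments=[0,-3.4,1.67,0,0,0,0,-3.4,1.67,0,0,0,0,-3.4,1.67,0,0,0,0,-3.4,1.67,0,0,0,0,-3.4,1.67,0.02,0,0,0,0,0,0,0,0,0,0,0,0,0,0], fingers=35)

```text
time: 26.82
position: [0.4497, 0.3057, 0.3111]
tool_rot: [2.095, 0.251, -2.094]
ft_force: [-0.2, -0.8, -1.4]
grip_width: 0.347
```

Run:
```python
from h import *
s,R=st(); p=ctrl.camera_params("wrist")
im=ctrl.get_image("wrist")[:,:,::-1].copy(); cv2.imwrite("pics/w15.png",im)
for n in ["door_handle","catch_pad"]:
    for r in ctrl.spot_point("wrist",n)[:2]: X=w("wrist",r["xyz"],p); print(n,r["score"],X.round(4),proj("wrist",X,p).round(),"tool",(R.T@(X-s["position"])*100).round(2))
```

```text
t 26.82 pos [0.4497 0.3057 0.3111] head -2.9022 x [ 0.001 -0.001 -1.   ] F [-0.2 -0.8 -1.4] g 0.347 q [-1.28  0.06  0.67  1.6  -0.04  1.5  -1.94]
door_handle 0.7 [0.4494 0.3102 0.2008] [320. 233.] tool [11.03 -0.45 -0.07]
door_handle 0.63 [0.3441 0.425  0.0032] [204. 252.] tool [ 30.78 -14.11   7.45]
catch_pad 0.88 [0.4659 0.2245 0.204 ] [454. 240.] tool [10.71  8.27  0.36]
```

View pics/w15.png

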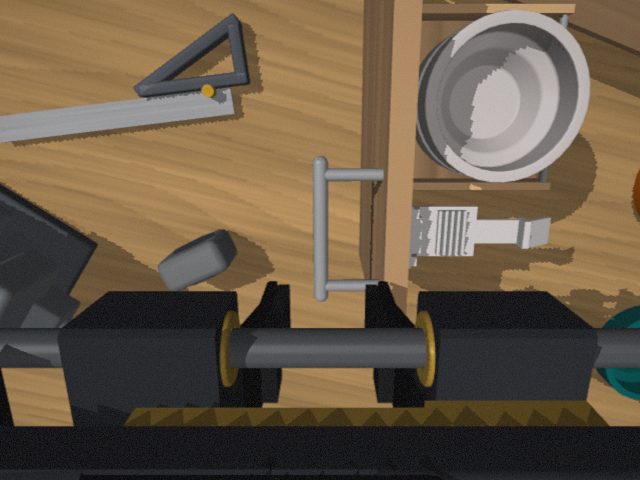

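>>> step_arm(increments=[3,-0.3,0,0,0,0,3,0,0,0,0,0,3,0,0,0,0,0,2.5,0,0,0,0,0,1.2,0,0,0,0,0,0,0,0,0,0,0])

```text
time: 27.72
position: [0.4487, 0.3086, 0.1837]
tool_rot: [2.094, 0.25, -2.095]
ft_force: [-0.9, -0.7, 0.6]
grip_width: 0.35
```

>>> step_arm(increments=[0,0,0,0,0,0,0,0,0,0,0,0,0,0,0,0,0,0,0,0,0,0,0,0], fingers=0, force=10)

```text
time: 28.22
position: [0.4488, 0.3097, 0.1848]
tool_rot: [2.095, 0.254, -2.094]
ft_force: [-0.3, -0.3, 4.1]
grip_width: 0.102
```

Run:
```python
from h import *
s,R=st()
P=np.array(s["position"][:2])-H
for th in (1.2,1.22,1.24,1.26):
  a=PSI-th; print(th,(np.array([[np.cos(a),np.sin(a)],[-np.sin(a),np.cos(a)]])@P).round(4))
```

```text
t 28.23 pos [0.4488 0.3097 0.1848] head -2.9016 x [ 0.001  0.001 -1.   ] F [-0.3 -0.3  4.1] g 0.102 q [-1.27  0.13  0.67  1.79 -0.09  1.25 -1.9 ]
1.2 [-0.0639 -0.2219]
1.22 [-0.0594 -0.2231]
1.24 [-0.055  -0.2243]
1.26 [-0.0505 -0.2253]
```

>>> step_arm(increments=[0,0.56,0.13,-0.025,0,0,0,0.9,0.2,-0.04,0,0,0,1.13,0.25,-0.05,0,0,0,1.13,0.25,-0.05,0,0,0,1.13,0.25,-0.05,0,0,0,1.13,0.25,-0.05,0,0,0,1.13,0.25,-0.05,0,0,0,1.13,0.25,-0.05,0,0,0,1.13,0.25,-0.05,0,0,0,1.13,0.25,-0.05,0,0,0,1.13,0.25,-0.05,0,0,0,0.9,0.2,-0.04,0,0])

```text
time: 29.72
position: [0.4842, 0.1871, 0.1848]
tool_rot: [1.756, 0.738, -1.75]
ft_force: [1.2, 1.9, 1.7]
grip_width: 0.11
```

```bash
cat >> h.py <<'E'
def ang():
    s,R=st(); P=np.array(s["position"][:2])-H
    from scipy.optimize import brentq
    f=lambda th:np.cos(PSI-th)*P[0]+np.sin(PSI-th)*P[1]+.055
    th=brentq(f,-.2,1.6); print("theta",round(th,3),"along",(-np.sin(PSI-th)*P[0]+np.cos(PSI-th)*P[1]).round(4),"head-theta",round(PSI-np.pi/2-np.arctan2(R[1,2],R[0,2]),3))
E
python3 -c "
from h import *
ang()
im=ctrl.get_image('scene')[:,:,::-1]; cv2.imwrite('pics/s16.png',cv2.resize(im[130:290,300:500],(750,600),interpolation=cv2.INTER_CUBIC))"
```

```text
t 29.73 pos [0.4842 0.1871 0.1848] head -2.345 x [ 0.002  0.002 -1.   ] F [1.2 1.9 1.7] g 0.11 q [-1.13  0.06  0.74  1.85 -0.04  1.24 -1.15]
theta 0.677 along -0.2226 head-theta 0.672
```

View pics/s16.png

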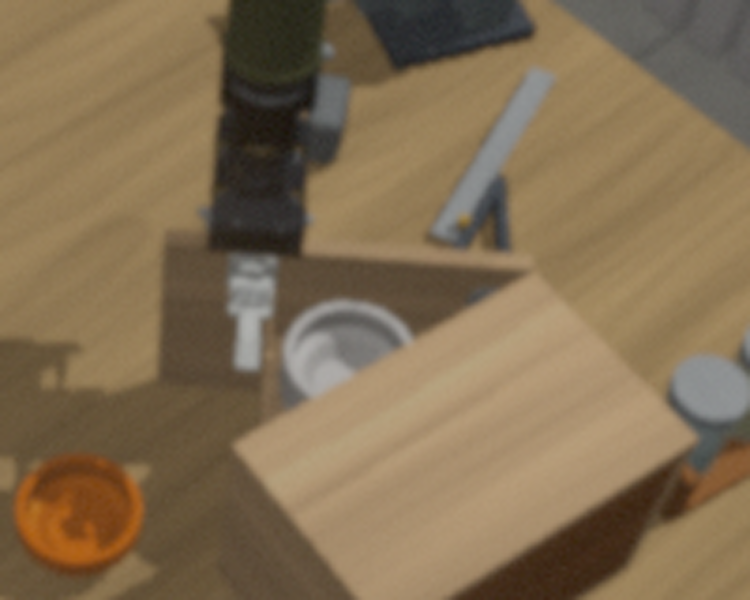

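>>> step_arm(increments=[0,0.9,0.2,-0.04,0,0,0,1.13,0.25,-0.05,0,0,0,1.13,0.25,-0.05,0,0,0,1.13,0.25,-0.05,0,0,0,1.13,0.25,-0.05,0,0,0,1.13,0.25,-0.05,0,0,0,0.9,0.2,-0.04,0,0,0,0.67,0.16,-0.03,0,0,0,0.45,0.11,-0.02,0,0])

```text
time: 30.9
position: [0.5426, 0.1237, 0.1847]
tool_rot: [1.496, 0.996, -1.492]
ft_force: [0.6, 2.8, 5.7]
grip_width: 0.106
```

>>> step_arm(increments=[0,0.45,0.11,-0.02,0,0,0,0.45,0.11,-0.02,0,0,0,0.45,0.11,-0.02,0,0,0,0.45,0.11,-0.02,0,0,0,0.45,0.11,-0.02,0,0])

```text
time: 31.52
position: [0.5611, 0.111, 0.1842]
tool_rot: [1.423, 1.057, -1.422]
ft_force: [1.8, 2.7, 3.3]
grip_width: 0.107
```

```bash
python3 -c "
from h import *
ang()"
```

```text
t 31.52 pos [0.5611 0.111  0.1842] head -1.8646 x [ 0.     0.001 -1.   ] F [1.8 2.7 3.3] g 0.107 q [-0.92  0.22  0.78  1.73 -0.16  1.26 -0.4 ]
theta 0.2 along -0.2224 head-theta 0.192
```

>>> step_arm(increments=[0,0.45,0.11,-0.02,0,0,0,0.45,0.11,-0.02,0,0,0,0.45,0.11,-0.02,0,0,0,0.45,0.11,-0.02,0,0,0,0.45,0.11,-0.02,0,0,0,0.45,0.11,-0.02,0,0,0,0.45,0.11,-0.02,0,0,0,0.45,0.11,-0.02,0,0])

```text
time: 32.52
position: [0.5947, 0.0941, 0.1843]
tool_rot: [1.308, 1.143, -1.306]
ft_force: [2.4, 5.7, 4.7]
grip_width: 0.109
```

```bash
python3 -c "
from h import *
ang()"
```

```text
t 32.52 pos [0.5947 0.0941 0.1843] head -1.705 x [ 0.     0.001 -1.   ] F [2.4 5.7 4.7] g 0.109 q [-0.83  0.29  0.76  1.65 -0.21  1.28 -0.16]
theta 0.036 along -0.2225 head-theta 0.032
```

>>> step_arm(increments=[0,0.45,0.1,-0.02,0,0,0,0.35,0.05,-0.013,0,0,0,0.2,0,0,0,0,0,0,0,0,0,0])

```text
time: 33.02
position: [0.6035, 0.0907, 0.1842]
tool_rot: [1.284, 1.16, -1.286]
ft_force: [-1.1, 4.4, 6.1]
grip_width: 0.111
```

```bash
python3 -c "
from h import *
ang()"
```

```text
t 33.02 pos [0.6035 0.0907 0.1842] head -1.6738 x [-0.002  0.    -1.   ] F [-1.1  4.4  6.1] g 0.111 q [-0.81  0.31  0.76  1.63 -0.22  1.29 -0.12]
theta -0.005 along -0.2227 head-theta 0.001
```

>>> step_arm(increments=[0,0.3,0,0,0,0,0,0,0,0,0,0])

```text
time: 33.28
position: [0.6035, 0.0906, 0.184]
tool_rot: [1.281, 1.166, -1.291]
ft_force: [-8.9, 4.2, 11.3]
grip_width: 0.111
```

>>> step_arm(increments=[0,-0.3,0,0,0,0,0,0,0,0,0,0])

```text
time: 33.52
position: [0.6034, 0.0906, 0.1841]
tool_rot: [1.284, 1.16, -1.285]
ft_force: [-1.2, 4.8, 5.5]
grip_width: 0.108
```

>>> step_arm(increments=[0,0,0,0,0,0,0,0,0,0,0,0,0,0,0,0,0,0,-2,0,0,0,0,0,-4,0,0,0,0,0,-4,0,0,0,0,0,-3,0,0,0,0,0,-1,0,0,0,0,0,0,0,0,0,0,0], fingers=33)

```text
time: 34.65
position: [0.6042, 0.0905, 0.3246]
tool_rot: [1.285, 1.158, -1.284]
ft_force: [0.2, -0.6, 0.0]
grip_width: 0.33
```

Run:
```python
from h import *
s,R=st()
im=ctrl.get_image("wrist")[:,:,::-1]; cv2.imwrite("pics/w17.png",im)
im=ctrl.get_image("scene")[:,:,::-1]; cv2.imwrite("pics/s17.png",im)
```

```text
t 34.65 pos [0.6042 0.0905 0.3246] head -1.6739 x [ 0.001  0.    -1.   ] F [ 0.2 -0.6  0. ] g 0.33 q [-0.82  0.25  0.78  1.41 -0.18  1.55 -0.15]
```

View pics/w17.png

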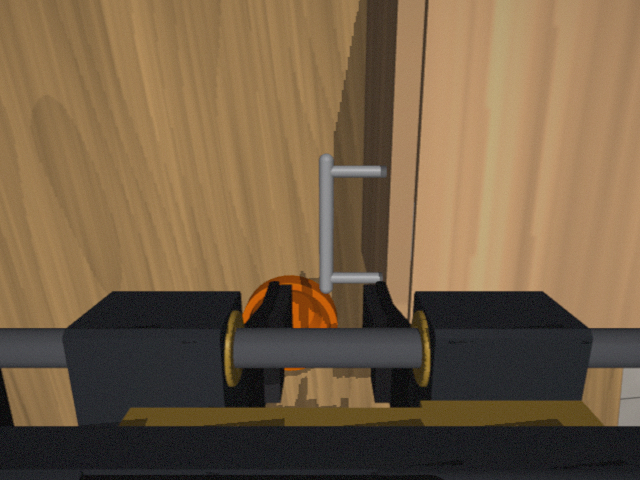

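View pics/s17.png

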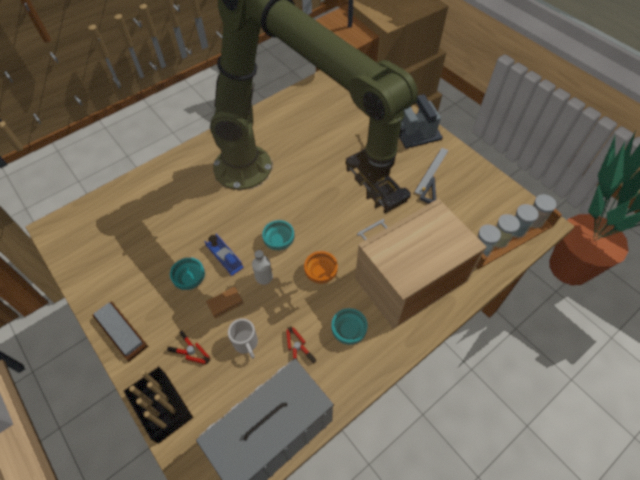

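```bash
python3 -c "
from bench import ctrl
print(ctrl.close_job())"
```

```text
the job is handed in; nothing more can be done
None
```

The white bowl is nested in its twin on the door rack, the cupboard is shut again, and I handed the job in at about 35 s of the 72 s.

- **Opening:** I drew the door by its handle to the catch stop, at about 0.19 rad. One finger then held the thumb rest down about 10 mm, with about 10 N on the wrist. The other finger pulled the handle bar from behind and took the door past the stop to about 1.24 rad.
- **Nesting:** I pinched the bowl by its rim and lowered it until it seated. The tool stopped at a height of 0.161 m against 0.160–0.162 m expected, and the pictures showed the two bowls as one straight wall.
- **Shutting:** I drew the door shut by the handle. A further push met a firm stop, with about 9 N and no movement. The last pictures showed a thin, even seam, the arm clear, and the other things where they had been.

**Not seen directly:** with the door shut, neither the sprung-back catch nor the bowls inside can be seen. Both are inferred from the firm stop and from the bowls sitting level when the door was last open, at about 0.68 rad.

**Disagreements:** the wrist camera read 2–4 mm off the tool's own position, so I went by the grip contact and the fixed cameras. The angle I had reckoned for the open door, 1.21 rad, turned out to be 1.24.

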